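Fit a fresh cell in the pressure tester and reset its zero trim

ROBOT

A 6-joint arm with a two-finger parallel gripper is mounted at the origin on the work surface. World frame = base frame: x ahead of the robot, y to its left, z up, the work surface at z = 0. Lengths are in m, angles in degrees, forces in N, time in s.
With the tool pointing down it reaches from about 0.325 to 0.9 m from the base axis. Payload 6.1 kg.
Tool frame: the origin (TCP) lies midway between the tips of the shut fingers; the grasp point (between the pads) lies 19 mm behind it (manip.grip_point_offset is the distance from the TCP to the grasp point, in m); x points along the fingers, z is the direction in which the jaws open and shut, and the axes are right-handed (so a half turn about x gives the same grasp; the last joint's range is limited). The gripper opens to 85 mm and grips with 20 to 120 N. Pads are 22 mm wide; open, the fingers measure 114 mm over their backs; the gripper's body (76 mm by 85 mm) begins 54 mm behind the grasp point. The pads swing forward as they close: fully open they stand 13 mm farther back than shut.
Start: joints at [56.889, 12.628, 87.462, -0, 79.91, -7.225], TCP at [0.273, 0.562, 0.231] pointing down, gripper open.
Joint ranges: [-170.65, 170.65], [-52.31, 119.04], [5.05, 147.46], [-71.25, 251.25], [11.57, 151.72], [-153.62, 153.62]. Speed limits (degrees/s): [147.25, 147.25, 172.46, 180, 180, 180].

INTERFACE

Orientations are given as [roll, pitch, yaw] about the fixed x, y, z axes, in that order (R = Rz(yaw) Ry(pitch) Rx(roll)).
In Python, from rig import manip, capture, get_calibration gives the robot as it stands.
- The arm moves only by the tool apply_moves, never from a script. Its argument "rows" is a list of rows, each a list of 7 numbers: the finger opening in cm, from 0 to 8.54, then the shift along the world's x, y, z in cm, then the turn, a rotation vector about the world's x, y, z in degrees. In form: [[grip, x, y, z, rx, ry, rz], ...]. A call has 1 to 10 rows; each row shifts and turns the commanded pose from where the row before left it; what a row does not reach is not made up. A row lasts 1/10 s, in which the tool goes at most 50 mm and 8.59 degrees, less where a joint would pass 70% of its speed; a pose out of reach is approached as far as the arm can. A call is refused whole if a number of a shift passes 5 or a number of a turn 8.59, either way. A call with a gripper value outside its range is refused whole. The fingers move at their own pace and stop on an object; the grip force is fixed at half the most. Time passes only in rows, so rows that do not move let the fingers close. It gives the time, the measured TCP pose, the force and the opening at its end, in the units of the state.
- manip.get_obs(): the state, without advancing time (a new reading comes with each control period).
- capture(name): name is "scene" or "top"; returns the picture (480x640x3 uint8, red, green, blue); there is no depth.
- get_calibration(name): a dict with "fx", "fy", "cx", "cy" (pixels), "k1" (the pictures are not rectified: a ray, as slopes to the right and down, at radius r is drawn at 1 + k1 r^2 times it, then the intrinsics apply), "extrinsics" (4x4, takes a point from world to camera coordinates). Camera axes: x right, y down, z forward; pixel columns grow to the right and rows downward; lengths in m; the calibration is good to about 2 mm. A picture is of the moment at which its call begins. get_calibration takes no time and is no camera call.
- manip.close_job(): hands the job in, once; it reports no verdict.
The state is a dict: "time": time; "qpos": joint angles; "qvel": joint speeds; "effort": joint torques, N m; "position": TCP position; "tool_rot": TCP orientation; "force": force on the tool from outside, world axes, zero at the start; "moment": the same for the moment, N m; "grip_width": opening from 0.0 (shut) to 1.0 (fully open).
Only numpy, scipy, OpenCV 4.12 (cv2) and the standard library are available. Lean on these libraries where they do the work, as an engineer would, in place of code of your own. Each camera call takes 0.05 s, during which the arm holds its last target.

TASK

Take the battery cell from its wooden rest and load it into the open battery bay of the grey pressure tester: flat end against the coil spring under the tongue, nub end held under the small lip at the other end, lying fully down in the bay and let go. Then turn the small knob sunk in the round well until its white pointer line points at the white mark on the well's rim. Leave the other things on the bench where they are.

Things in the scene. Friction and masses are not known exactly. Their poses are not given: they have to be found in the camera images.
- tester: Grey plastic pipe pressure tester, fixed to the bench, 180 (x) by 260 (y) mm. Origin: centre of its underside. Left part (y -15 to 130 mm): a deck 20 mm high with the black cell bay. Right part (y -125 to -15): 45 mm high, with a round well and a blank display. Bay axis: along tester x, at y=+55, 48 mm above the bench. The bay is narrower than the cell, so fingers can pass down beside it.
- tongue_tip (a point): Underside of the free edge of the roof tongue, at tester x=-24.5 mm, 23.5 mm above the bay axis. The tongue (18 mm wide, 4 mm thick) reaches over the spring from a block at x -58.5 to -46.5 (30 mm wide). Tongue to lip is only 52 mm, so the cell cannot go in level: bring the flat end in under the tongue with the nub end raised about 40 degrees, press the spring, then lower the nub end.
- lip_edge (a point): Top of the retaining lip's edge that faces the spring, at tester x=+27.5 mm, 11 mm above the bay axis. The lip is 24 mm wide, 3 mm thick (underside 8 mm above the axis) and stands out 3 mm over the nub from the end stop. Between tongue and lip the cell rests on a V (tester x -22.5 to 19.5, under 33 mm wide), its underside then 31.5 mm above the bench.
- spring (a joint): Steel contact plate (26 wide, 29 mm high, centred on the bay axis) on a coil spring at the -x end of the bay. 0 = fully out, face at tester x=-28.5 mm; grows (m) as it is pressed to -x, stop at 0.013. Takes 2.5 N to start plus 0.5 N per mm. With the cell home it reads about 0.002; the nub passes the lip at about 0.006, 0.008 to 0.010 gives room.
- bay_stop (a point): Centre of the end stop's face, on the bay axis: where the tip of the cell's nub must finally be. Its axes are the tester's: +x points along the bay from spring to stop, z up.
- bay_tail (a point): Point on the bay axis 61 mm from bay_stop towards the spring: where the centre of the cell's flat end must finally be.
- cell: Battery cell lying level on a wooden V-rest, 140 g more or less, grey jacket and plain steel ends: cylinder 33 mm in diameter and 57 mm long, with a nub 10 mm in diameter and 4 mm long on one end (61 mm overall). Origin: mid-length of the 61 mm, on the axis. Its +x axis points to the nub end. At the start its axis is 38 mm above the bench.
- cell_nub (a point): Centre of the tip of the cell's nub (30.5 mm along the cell's +x).
- cell_tail (a point): Centre of the cell's flat end (30.5 mm along the cell's -x).
- trim (a joint): Black knob in a round well 84 mm across and 25 mm deep. Angle (rad) of its pointer, counter-clockwise seen from above; 0 = the white pointer line is along the tester's +x, straight at the white mark. Starts 0.6 to 1.4, so it must be turned clockwise; stays where it is left (friction 0.03 N m); range -1.8 to 1.8.
- trim_grip (a point): Centre of the top of the knob's grip bar, on its turning axis, 42.5 mm above the bench (well floor 20, rim 45 mm). The bar is 32 mm long, 12 wide, 18 high, along this point's x axis, which turns with the knob; pointer line at the +x end. Fingers go down on both sides of the bar, partly opened, inside the well.
- knob_mark (a point): White mark on the rim of the well, 47.5 mm from the knob's axis in the tester's +x direction.
- rest_a: Fixed wooden V-rest that carries the cell: foot 44 x 60 mm and 8 mm high; the V above it is under 33 mm wide, 44 mm long. Origin: centre of its underside; the cell lies along its x.
- rest_b: The like wooden V-rest, carrying the steel pipe nipple.
- nipple: Bystander: threaded steel pipe nipple, 33 mm in diameter, 64 mm long, lying on the other rest, origin at its centre. No nub.
- coupler: Bystander: aluminium hose coupler standing on its flange, 86 mm across, 85 mm high, origin under its centre.
- copper_sleeve: Bystander: copper sleeve standing on end, 36 mm across, 40 mm high, origin under its centre.
- valve_cap: Bystander: brass cap, 32 mm across, 34 mm high, origin under its centre.
- carton: Bystander: small white carton, 60 x 90 x 55 mm high, origin under its centre.
- tee: Bystander: copper tee lying flat, 60 x 50 x 28 mm, origin under the crossing.
- driver: Bystander: screwdriver, 190 mm long, lying down, origin underneath, near its middle.

How it is judged:
By the outcome, as a careful person would: the job done as asked, in the order asked, and still so for the second after the job is handed in, with the robot touching nothing.
It also fails if it takes over 58 s, if anything falls off the work surface, if the arm or the gripper's body presses on something with over 40 N, if the wrist force passes 120 N, or if a joint passes its speed limit or range.

## Working session

There is one attempt and no reset: what is moved stays moved. The work goes in short steps, Python scripts to look and compute and a tool call to move; the robot and the scene stay as the last step left them, time stands still between calls to the robot, and variables do not carry over. Pictures are saved under pics/ and viewed, and the job is handed in when it is done.

Besides the shell and the picture viewer there is one more tool, called as a command line: name --pt "numbers of a row" for each row, then --argument value for the rest. apply_moves: Moves the arm, as the interface text tells. Its arguments: {"type":"object","properties":{"rows":{"type":"array"}},"required":["rows"]}

```bash
ls; mkdir -p pics
python3 - <<'E'
from rig import manip, capture, get_calibration
import cv2
for n in("scene","top"):
    cv2.imwrite(f"pics/{n}0.png",capture(n)[:,:,::-1]); print(n,get_calibration(n))
print(manip.get_obs(), manip.grip_point_offset)
E
```

```text
pics
scene {'fx': 519.137208075811, 'fy': 519.137208075811, 'cx': 323.32263817074397, 'cy': 238.84053027620504, 'k1': -0.11564627829734313, 'extrinsics': array([[ 0.70251072,  0.71167076, -0.00185076, -0.4346174 ],
       [ 0.46671208, -0.4626651 , -0.75373791, -0.21037546],
       [-0.53726951,  0.52864519, -0.65717253,  1.43123131],
       [ 0.        ,  0.        ,  0.        ,  1.        ]])}
top {'fx': 520.2585900764806, 'fy': 520.2585900764806, 'cx': 325.203812967919, 'cy': 230.37571032644112, 'k1': -0.14737847003943172, 'extrinsics': array([[ 0.0128201 , -0.99991029, -0.00388136,  0.01056443],
       [-0.99721992, -0.01250046, -0.07345863,  0.56964121],
       [ 0.07340352,  0.00481231, -0.99729071,  1.34192514],
       [ 0.        ,  0.        ,  0.        ,  1.        ]])}
{'time': 0.1, 'qpos': array([ 5.68880284e+01,  1.26711016e+01,  8.75194989e+01, -1.62251913e-04,
        7.99097124e+01, -7.22681702e+00]), 'qvel': array([-0.0122434 , -0.03938343, -0.13550202,  0.03182657,  0.00117918,
        0.04878277]), 'effort': array([-1.04494966e-04, -4.98244464e+01, -3.90544474e+01, -1.82739022e-04,
        5.68610543e-03, -3.05717879e-05]), 'position': array([0.27257854, 0.56182507, 0.23030187]), 'tool_rot': array([ 172.86439457,   89.89968703, -123.02073146]), 'force': array([-0.78366122,  0.56716093,  0.13137475]), 'moment': array([0.05529326, 0.01172602, 0.04076459]), 'grip_width': 1.0050582285782765} 0.0187
```

View pics/scene0.png

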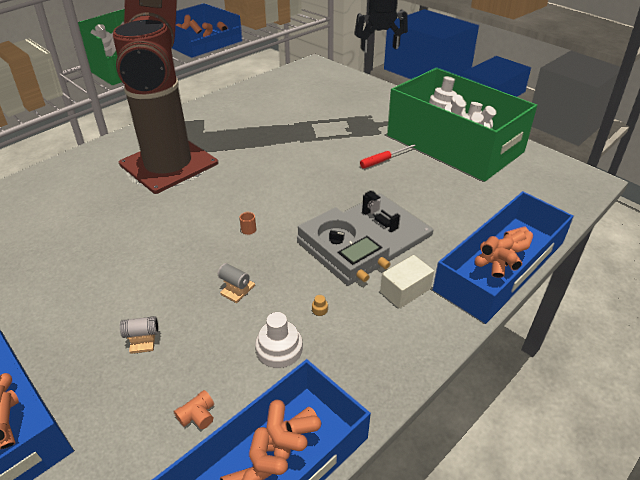

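View pics/top0.png

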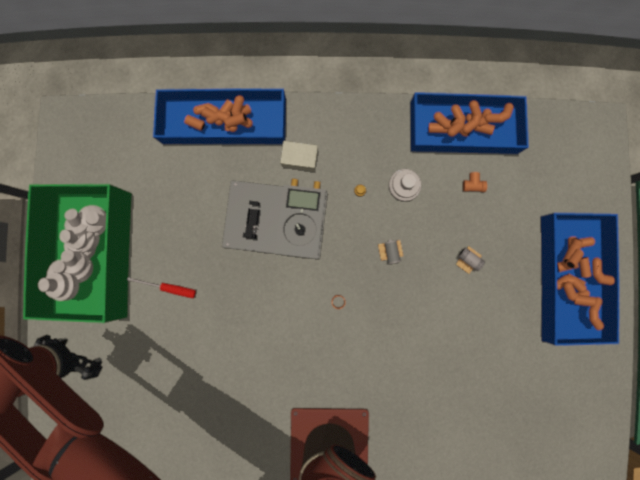

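Run:
```python
import cv2,numpy as np
s=cv2.imread("pics/scene0.png");t=cv2.imread("pics/top0.png")
f=lambda i,x,y,w,h,k:cv2.resize(i[y:y+h,x:x+w],None,fx=k,fy=k,interpolation=cv2.INTER_CUBIC)
cv2.imwrite("pics/c1.png",f(t,215,165,125,100,6))
cv2.imwrite("pics/c2.png",np.hstack([f(t,370,230,60,45,6),f(t,445,235,60,45,6)]))
cv2.imwrite("pics/c3.png",f(s,290,180,150,110,5))
cv2.imwrite("pics/c4.png",np.hstack([f(s,205,250,60,60,6),f(s,110,300,60,60,6)]))
```

```text
(no output)
```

View pics/c1.png

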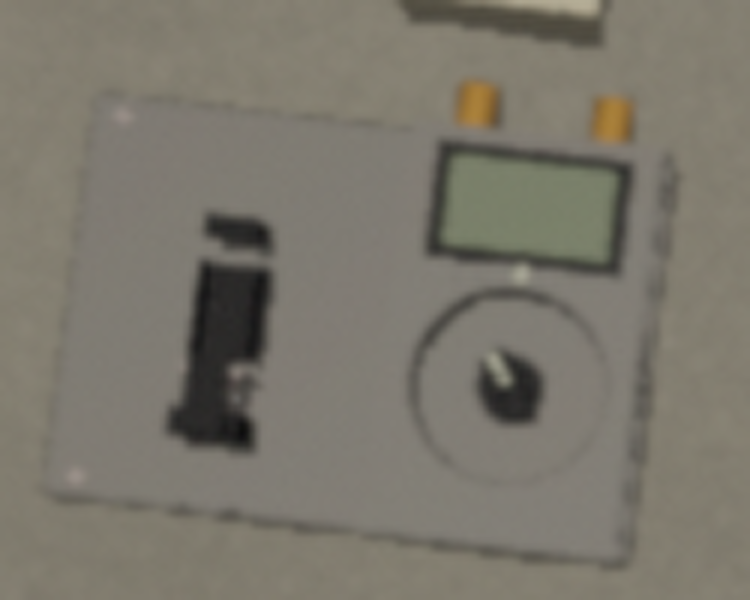

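View pics/c2.png

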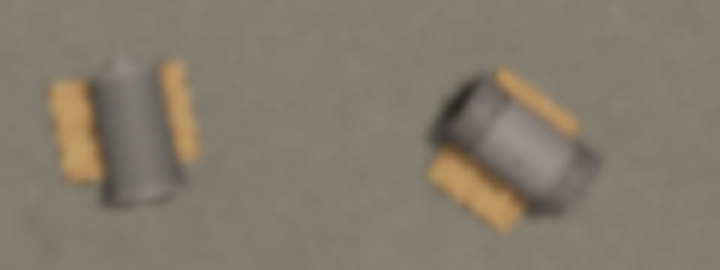

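View pics/c3.png

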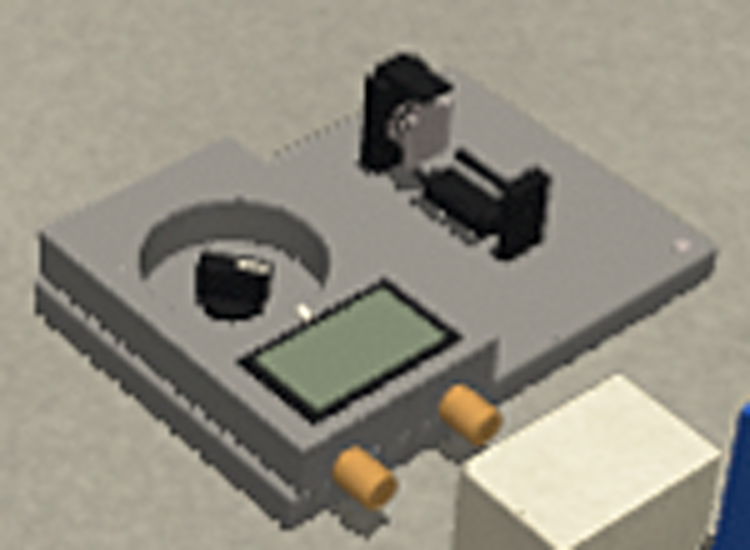

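View pics/c4.png

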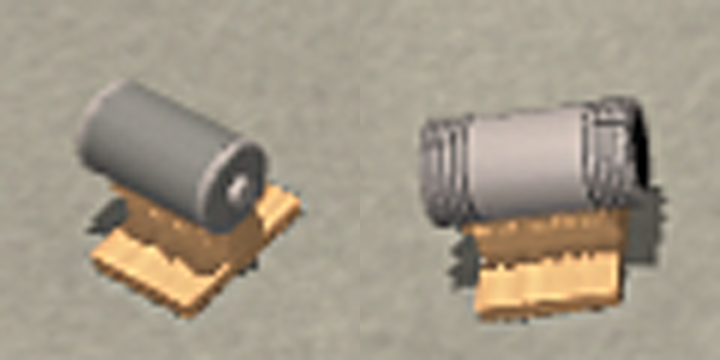

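```bash
cat > h.py <<'E'
import numpy as np,cv2
from scipy.optimize import least_squares
from scipy.spatial.transform import Rotation as Rot
from rig import manip, capture, get_calibration
C={n:get_calibration(n) for n in("scene","top")}
def proj(n,P):
    c=C[n];P=np.atleast_2d(P);q=P@c["extrinsics"][:3,:3].T+c["extrinsics"][:3,3]
    s=q[:,:2]/q[:,2:];s=s*(1+c["k1"]*(s**2).sum(1,keepdims=True))
    return s*[c["fx"],c["fy"]]+[c["cx"],c["cy"]]
def T2(p,L):
    x,y,a=p;c,s=np.cos(a),np.sin(a);L=np.atleast_2d(np.array(L,float))
    return np.c_[x+c*L[:,0]-s*L[:,1],y+s*L[:,0]+c*L[:,1],L[:,2]]
def crop(img,x,y,w,h,k):return cv2.resize(img[y:y+h,x:x+w],None,fx=k,fy=k,interpolation=cv2.INTER_CUBIC)
def tocrop(p,x,y,k):return (np.asarray(p)-[x,y]+.5)*k-.5
def fromcrop(p,x,y,k):return (np.asarray(p,float)+.5)/k-.5+[x,y]
def circ(c,ax,r,n=40):
    ax=np.asarray(ax,float);u=np.cross(ax,[0,0,1.]);
    if np.linalg.norm(u)<1e-6:u=np.array([1.,0,0])
    u/=np.linalg.norm(u);v=np.cross(ax,u);t=np.linspace(0,2*np.pi,n)
    return np.asarray(c)+r*(np.outer(np.cos(t),u)+np.outer(np.sin(t),v))
def poly(img,n,P,o,k,col):
    q=tocrop(proj(n,P),*o,k);cv2.polylines(img,[np.round(q*8).astype(np.int32)],False,col,1,cv2.LINE_AA,3)
E
cat > fit.py <<'E'
from h import *
ct=lambda *p:fromcrop(p,215,165,6); cs=lambda *p:fromcrop(p,290,180,5)
obs=[("top",(90,130,20),ct(100,92)),("top",(-90,130,20),ct(45,494)),
("scene",(90,130,20),cs(716,243)),("scene",(90,-15,45),cs(498,342)),("scene",(-90,-125,45),cs(40,236)),("scene",(-90,-15,45),cs(228,140)),("scene",(90,-125,45),cs(305,452))]
def res(p):
    return np.concatenate([(proj(n,T2(p,np.array(L)/1e3))[0]-o) for n,L,o in obs])
r=least_squares(res,[.5,.1,0.1],loss='soft_l1');print(r.x,np.degrees(r.x[2]));print(res(r.x).reshape(-1,2).round(1))
for nn in("top","scene"):
    o2=[o for o in obs if o[0]==nn]
    rr=least_squares(lambda p:np.concatenate([(proj(n,T2(p,np.array(L)/1e3))[0]-o) for n,L,o in o2]),r.x);print(nn,rr.x)
# cell
p=r.x
c2=lambda *p:fromcrop(p,370,230,6); c4=lambda *p:fromcrop(p,205,250,6)
print('cell nub scene/top at z=38')
def bp(n,o,z):
    return least_squares(lambda q:proj(n,[q[0],q[1],z])[0]-o,[.5,0]).x
print(bp("scene",c4(238,187),.038),bp("top",c2(122,60),.038),'tail top',bp("top",c2(144,198),.038),bp("top",c2(126,71),.0545),bp("top",c2(144,200),.038))
print('mark',bp("top",ct(521,273),.045),bp("scene",cs(305,313),.045),'well',bp("top",ct(509,387),.045))
E
python3 fit.py
```

```text
[ 0.60058543  0.15084753 -0.09188526] -5.264637469917619
[[-1.  -0.5]
 [ 0.1 -0.2]
 [ 0.5  0.3]
 [ 0.2 -0.6]
 [-0.9 -0.2]
 [-0.7 -0.3]
 [-0.   0.6]]
top [ 0.59763896  0.14980186 -0.10836199]
scene [ 0.60087006  0.15127663 -0.09339501]
cell nub scene/top at z=38
[ 0.54429165 -0.14880705] [ 0.54641331 -0.15008481] tail top [ 0.48704829 -0.15989706] [ 0.54079419 -0.14983324] [ 0.48618831 -0.15990187]
mark [0.61946758 0.07977116] [0.61952818 0.08137719] well [0.57019747 0.0841155 ]
```

```bash
cat > ov.py <<'E'
from h import *
TP=[.6005,.1508,np.radians(-5.4)]
CP=[.5160,-.1548,np.radians(9.5)]  # cell origin, yaw
def box(x0,x1,y0,y1,z):return [(x0,y0,z),(x1,y0,z),(x1,y1,z),(x0,y1,z),(x0,y0,z)]
def tw(img,n,o,k,TP=TP):
    W=lambda L:T2(TP,np.array(L)/1e3)
    g=(0,255,0)
    poly(img,n,W(box(-90,90,-15,130,20)),o,k,g);poly(img,n,W(box(-90,90,-125,-15,45)),o,k,g)
    poly(img,n,W(box(-58.5,-46.5,40,70,75.5)),o,k,(0,0,255));poly(img,n,W(box(-46.5,-24.5,46,64,75.5)),o,k,(0,255,255))
    poly(img,n,W(box(27.5,30.5,43,67,59)),o,k,(0,0,255));poly(img,n,W(box(-22.5,19.5,38.5,71.5,31.5)),o,k,(255,0,0))
    poly(img,n,W(circ((-23,-69,45),(0,0,1),42)),o,k,(255,0,255))
def cw(img,n,o,k,c,R):
    A=R[:,0]
    for d,r in((-30.5,16.5),(26.5,16.5),(30.5,5)):poly(img,n,circ(c+A*d/1e3,A,r/1e3),o,k,(0,255,0))
if __name__=="__main__":
    s=cv2.imread("pics/scene0.png");t=cv2.imread("pics/top0.png")
    a=crop(t,215,165,125,100,6);tw(a,"top",(215,165),6);cv2.imwrite("pics/o1.png",a)
    b=crop(s,290,180,150,110,5);tw(b,"scene",(290,180),5);cv2.imwrite("pics/o2.png",b)
    R=Rot.from_euler('z',CP[2]).as_matrix();c=np.array([CP[0],CP[1],.038])
    a=crop(t,370,230,60,60,6);cw(a,"top",(370,230),6,c,R);b=crop(s,205,250,60,60,6);cw(b,"scene",(205,250),6,c,R)
    cv2.imwrite("pics/o3.png",np.hstack([a,b]))
E
python3 ov.py
```

```text
(no output)
```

View pics/o1.png

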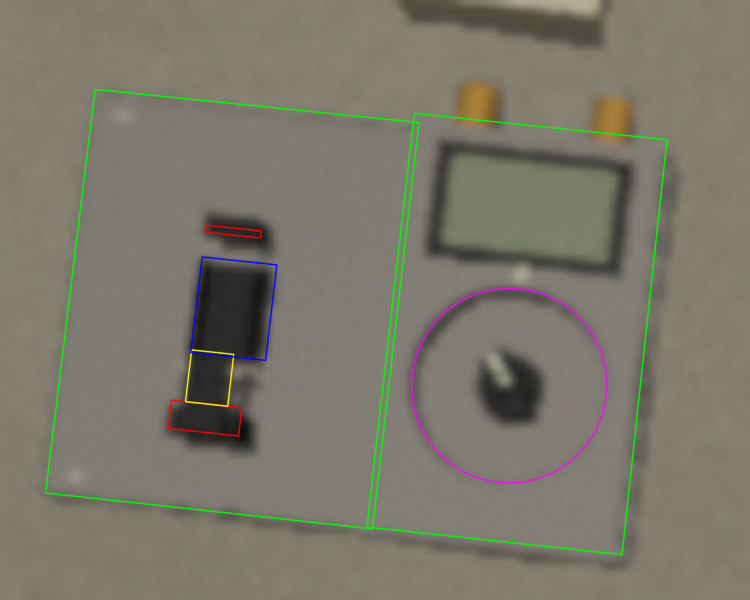

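View pics/o2.png

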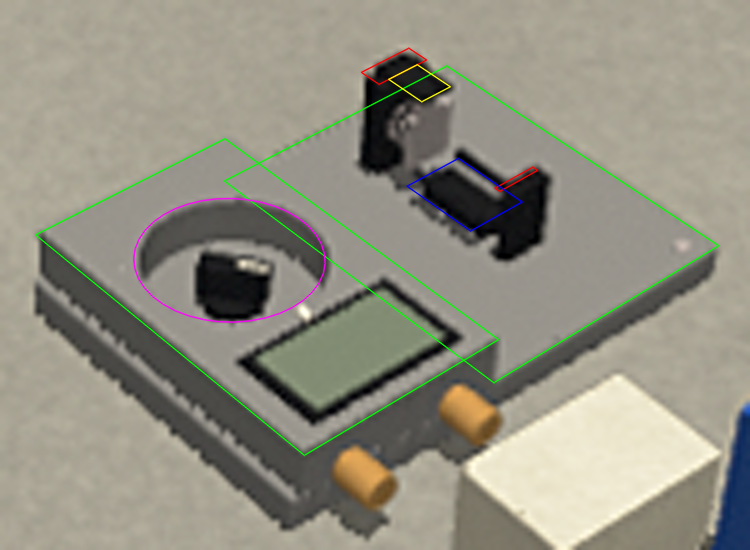

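View pics/o3.png

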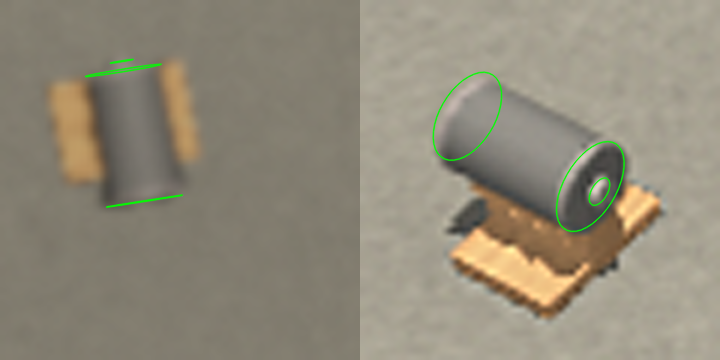

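```bash
cat > path2d.py <<'E'
import numpy as np
# bay frame mm: x along bay (tester x), z from axis
def cellpts():
    P=[]
    V=[(0,-16.5),(57,-16.5),(57,-5),(61,-5),(61,5),(57,5),(57,16.5),(0,16.5)]
    for a,b in zip(V,V[1:]+V[:1]):
        n=max(2,int(np.hypot(b[0]-a[0],b[1]-a[1])/0.5))
        for t in np.linspace(0,1,n,endpoint=False):P.append((a[0]+(b[0]-a[0])*t,a[1]+(b[1]-a[1])*t))
    return np.array(P)
CPT=cellpts()
# obstacles rects x0,x1,z0,z1
OB=[(-46.5,-24.5,23.5,27.5),(-58.5,-46.5,-28,27.5),(27.5,40,8,11),(30.5,40,-28,11),(-22.5,19.5,-28,-16.5)]
def clear(tx,tz,th):
    c,s=np.cos(th),np.sin(th)
    P=np.c_[tx+c*CPT[:,0]-s*CPT[:,1],tz+s*CPT[:,0]+c*CPT[:,1]]
    m=99;out=[]
    for x0,x1,z0,z1 in OB:
        dx=np.maximum(x0-P[:,0],P[:,0]-x1);dz=np.maximum(z0-P[:,1],P[:,1]-z1)
        d=np.where((dx>0)&(dz>0),np.hypot(dx,dz),np.maximum(dx,dz)).min();
        # corners in cell
        for X,Z in((x0,z0),(x0,z1),(x1,z0),(x1,z1)):
            u=(X-tx)*c+(Z-tz)*s;v=-(X-tx)*s+(Z-tz)*c
            if 0<u<57 and abs(v)<16.5:d=min(d,-min(u,57-u,16.5-abs(v)))
        out.append(d)
    i=np.argmin(P[:,0]);return out,-28.5-P[i,0],P[i,1],P[:,1].max()
if __name__=="__main__":
    for thd in (45,40,35,30,25,20,15,10,7,5,3,1,0):
        th=np.radians(thd);best=None
        for tx in np.arange(-42,-10,.5):
            for tz in np.arange(-16,16,.5):
                o,s,zc,_=clear(tx,tz,th)
                if s>9.5 or s<4 or abs(zc)>13.5 and s>0:continue
                m=min(o)
                if thd<3: m=min(o[:4])
                if best is None or m>best[0]:best=(m,tx,tz,s,zc,np.round(o,1))
        print(thd,best)
E
python3 path2d.py
python3 - <<'E'
from h import *
o=manip.get_obs();print(Rot.from_euler('xyz',o['tool_rot'],degrees=True).as_matrix().round(3))
E
```

```text
45 (np.float64(3.3327381104219658), np.float64(-21.0), np.float64(-1.5), np.float64(4.167261889578029), np.float64(10.167261889578034), array([ 3.7, 13.8,  9. , 11.1,  3.3]))
40 (np.float64(3.3602666885368624), np.float64(-22.0), np.float64(-0.5), np.float64(4.105995559827896), np.float64(12.139733311463138), array([ 3.5, 13.9,  6.5,  8.4,  3.4]))
35 (np.float64(2.4839912692316357), np.float64(-25.5), np.float64(-0.5), np.float64(6.46401119979226), np.float64(13.016008730768364), array([ 2.6, 11.5,  4.5,  6.2,  2.5]))
30 (np.float64(1.210580837556762), np.float64(-29.5), np.float64(-1.0), np.float64(9.25), np.float64(13.289419162443238), array([2.2, 8.8, 1.6, 3.3, 1.2]))
25 (np.float64(0.24565687652221904), np.float64(-31.0), np.float64(-2.0), np.float64(9.473201318721543), np.float64(12.954078486104724), array([3.9, 8.5, 0.3, 2.9, 0.2]))
20 (np.float64(-0.09511194740343143), np.float64(-32.0), np.float64(-2.5), np.float64(9.143332364873537), np.float64(13.00492824296749), array([ 5.4,  8.9,  2.5,  3.3, -0.1]))
15 (np.float64(-0.13002893582531527), np.float64(-33.5), np.float64(-2.5)
[... 480 characters left out ...]
72942207), np.float64(-36.5), np.float64(-3.0), np.float64(9.438069755336358), np.float64(13.437212518513803), array([ 8.9,  8.6,  3.7,  5.8, -1.8]))
3 (np.float64(-2.259629915290569), np.float64(-37.0), np.float64(-3.0), np.float64(9.36354327800857), np.float64(13.477387323450468), array([ 9.3,  8.6,  4.8,  6.3, -2.3]))
1 (np.float64(6.922028563273713), np.float64(-37.5), np.float64(-16.0), np.float64(9.287964706215178), np.float64(0.4974869700804554), array([ 22.8,   8.7,  10.5,   6.9, -15. ]))
0 (np.float64(4.0), np.float64(-38.0), np.float64(3.0), np.float64(9.5), np.float64(-13.5), array([4. , 8.5, 4.5, 7.5, 3. ]))
[[-0.001 -0.9    0.437]
 [-0.001  0.437  0.9  ]
 [-1.     0.    -0.002]]
```

```bash
cat > p2.py <<'E'
from path2d import *
for thd in (40,35,30,25,20,16,12,8,4,2,0):
    th=np.radians(thd);best=None;c,s_=np.cos(th),np.sin(th)
    for tx in np.arange(-42,-10,.25):
        for tz in np.arange(-8,8,.25):
            o,s,zc,_=clear(tx,tz,th)
            P=np.c_[tx-s_*CPT[:,1]+c*CPT[:,0],tz+s_*CPT[:,0]+c*CPT[:,1]]
            k=np.abs(P[:,1])<14.5; s=-28.5-P[k,0].min() if k.any() else -9
            if s>10 or s<5 or tz+16.5*c>(14 if thd>12 else 14+ (12-thd)*.3):continue
            m=min(o[0],o[2],o[3],o[4]+ (1 if thd<20 else 0))
            if best is None or m>best[0]+.05:best=(m,tx,tz,s,tz+16.5*c,np.round(o,1))
    print(thd,*[np.round(b,2) for b in best])
E
python3 p2.py
```

```text
40 3.04 -23.0 -0.75 5.11 11.89 [ 3.  12.9  7.   8.9  3.1]
35 2.9 -24.25 0.0 5.21 13.52 [ 2.9 12.8  4.2  5.9  3. ]
30 1.71 -29.5 -0.5 9.25 13.79 [1.8 8.8 2.  3.6 1.7]
25 0.6 -31.5 -1.75 9.97 13.2 [3.4 8.  0.6 3.4 0.7]
20 0.87 -32.75 -1.75 9.89 13.75 [4.4 8.1 3.  4.  0.9]
16 1.23 -33.75 -2.25 9.8 13.61 [5.7 8.2 1.2 4.2 0.3]
12 1.09 -35.0 -2.25 9.93 13.89 [6.5 8.1 2.3 4.8 0.1]
8 1.52 -36.25 -1.25 9.91 15.09 [6.4 8.  3.4 5.6 0.5]
4 1.74 -37.25 -0.25 9.76 16.21 [6.3 8.1 4.2 6.5 0.7]
2 2.03 -38.0 0.5 9.99 16.99 [6.  7.9 4.7 7.4 1. ]
0 2.0 -38.5 1.0 10.0 17.5 [6.  8.  5.4 8.  1. ]
```

```bash
cat > tgt.py <<'E'
from h import *
from ov import TP,CP
B=np.array([[0,-1,0],[0,0,1],[-1,0,0]],float).astype(float)
B=np.column_stack([(0,0,-1),(-1,0,0),(0,1,0)]).astype(float)
PHI=20.
def Rtool(yaw,tilt):return Rot.from_euler('z',yaw,degrees=True).as_matrix()@Rot.from_euler('y',tilt,degrees=True).as_matrix()@B
def cur():
    o=manip.get_obs();return np.array(o['position']),Rot.from_euler('xyz',o['tool_rot'],degrees=True).as_matrix(),o
def delta(pt,Rt):
    p,R,o=cur();d=(np.array(pt)-p)*100;rv=np.degrees(Rot.from_matrix(Rt@R.T).as_rotvec())
    print('t',round(o['time'],2),'pos',p.round(4),'F',np.round(o['force'],1),'M',np.round(o['moment'],2),'w',round(o['grip_width'],3));print('  d cm',d.round(2),'rv',rv.round(2))
E
cat > a.py <<'E'
from tgt import *
yaw=np.degrees(CP[2]);R=Rtool(yaw,PHI);g=np.array([CP[0],CP[1],.038])+.001*np.array([np.cos(CP[2]),np.sin(CP[2]),0])
tcp=g+.0215*R[:,0];print('grasp tcp',tcp)
delta(tcp-.1*R[:,0],R);delta(tcp,R)
E
python3 a.py
```

```text
grasp tcp [ 0.5097337  -0.15584862  0.01779661]
t 0.1 pos [0.2726 0.5618 0.2303] F [-0.8  0.6  0.1] M [0.06 0.01 0.04] w 1.005
  d cm [ 27.09 -71.2  -11.85] rv [ 2.99 20.08 35.  ]
t 0.1 pos [0.2726 0.5618 0.2303] F [-0.8  0.6  0.1] M [0.06 0.01 0.04] w 1.005
  d cm [ 23.72 -71.77 -21.25] rv [ 2.99 20.08 35.  ]
```

apply_moves --pt "8.5 1.35 -3.56 0 0.15 1.0 1.75" --pt "8.5 1.35 -3.56 0 0.15 1.0 1.75" --pt "8.5 1.35 -3.56 0 0.15 1.0 1.75" --pt "8.5 1.35 -3.56 0 0.15 1.0 1.75" --pt "8.5 1.35 -3.56 0 0.15 1.0 1.75" --pt "8.5 1.35 -3.56 0 0.15 1.0 1.75" --pt "8.5 1.35 -3.56 0 0.15 1.0 1.75" --pt "8.5 1.35 -3.56 0 0.15 1.0 1.75" --pt "8.5 1.35 -3.56 0 0.15 1.0 1.75" --pt "8.5 1.35 -3.56 0 0.15 1.0 1.75"

```text
time: 1.1
position: [0.4079, 0.2047, 0.2311]
tool_rot: [98.5, 79.9, -179.8]
force: [0.7, -0.1, -0.1]
grip_width: 0.998
```

apply_moves --pt "8.5 1.35 -3.56 -0.8 0.15 1.0 1.75" --pt "8.5 1.35 -3.56 -0.8 0.15 1.0 1.75" --pt "8.5 1.35 -3.56 -0.8 0.15 1.0 1.75" --pt "8.5 1.35 -3.56 -0.8 0.15 1.0 1.75" --pt "8.5 1.35 -3.56 -0.8 0.15 1.0 1.75" --pt "8.5 1.35 -3.56 -0.8 0.15 1.0 1.75" --pt "8.5 1.35 -3.56 -0.8 0.15 1.0 1.75" --pt "8.5 1.35 -3.56 -0.8 0.15 1.0 1.75" --pt "8.5 1.35 -3.56 -0.8 0.15 1.0 1.75" --pt "8.5 1.35 -3.56 -0.8 0.15 1.0 1.75"

```text
time: 2.1
position: [0.5429, -0.1512, 0.1504]
tool_rot: [89.5, 70.0, -170.9]
force: [0.7, -0.6, -0.4]
grip_width: 0.999
```

```bash
python3 a.py; python3 -c "
from rig import *
print(manip.get_obs()['qpos'])"
```

```text
grasp tcp [ 0.5097337  -0.15584862  0.01779661]
t 2.1 pos [ 0.5429 -0.1512  0.1504] F [ 0.7 -0.6 -0.4] M [ 0.05 -0.16 -0.01] w 0.999
  d cm [ 0.05  0.1  -3.86] rv [-0.16 -0.01 -0.02]
t 2.1 pos [ 0.5429 -0.1512  0.1504] F [ 0.7 -0.6 -0.4] M [ 0.05 -0.16 -0.01] w 0.999
  d cm [ -3.32  -0.47 -13.26] rv [-0.16 -0.01 -0.02]
[ -18.22732643   23.23176115   85.45584308   -9.02379982   89.23124732
 -116.22568364]
```

apply_moves --pt "6.5 0 0.05 -2 0 0 0" --pt "6.5 0 0.05 -1.86 0 0 0" --pt "6.5 -0.85 -0.12 -2.35 0 0 0" --pt "6.5 -0.85 -0.12 -2.35 0 0 0" --pt "6.5 -0.4 -0.08 -1.2 0 0 0" --pt "6.5 0 0 0 0 0 0"

```text
time: 2.7
position: [0.5197, -0.1513, 0.0515]
tool_rot: [89.3, 69.8, -171.2]
force: [0.2, -0.2, -0.3]
grip_width: 0.76
```

```bash
cat > snap.py <<'E'
import sys
from ov import *
def snap(tag,regs):
    out=[]
    for n,x,y,w,h,k in regs:
        im=capture(n)[:,:,::-1].copy();cv2.imwrite(f"pics/{n}_{tag}.png",im);out.append(crop(im,x,y,w,h,k))
    H=max(o.shape[0] for o in out);out=[cv2.copyMakeBorder(o,0,H-o.shape[0],0,0,0) for o in out]
    cv2.imwrite(f"pics/z_{tag}.png",np.hstack(out))
E
python3 a.py; python3 -c "
from snap import *
snap('g1',[('scene',180,190,110,130,4),('top',355,200,80,90,4)])"
```

```text
grasp tcp [ 0.5097337  -0.15584862  0.01779661]
t 2.7 pos [ 0.5197 -0.1513  0.0515] F [ 0.2 -0.2 -0.3] M [ 0.02 -0.15 -0.03] w 0.76
  d cm [2.38 0.11 6.02] rv [-0.22 -0.19  0.07]
t 2.7 pos [ 0.5197 -0.1513  0.0515] F [ 0.2 -0.2 -0.3] M [ 0.02 -0.15 -0.03] w 0.76
  d cm [-1.   -0.45 -3.37] rv [-0.22 -0.19  0.07]
```

View pics/z_g1.png

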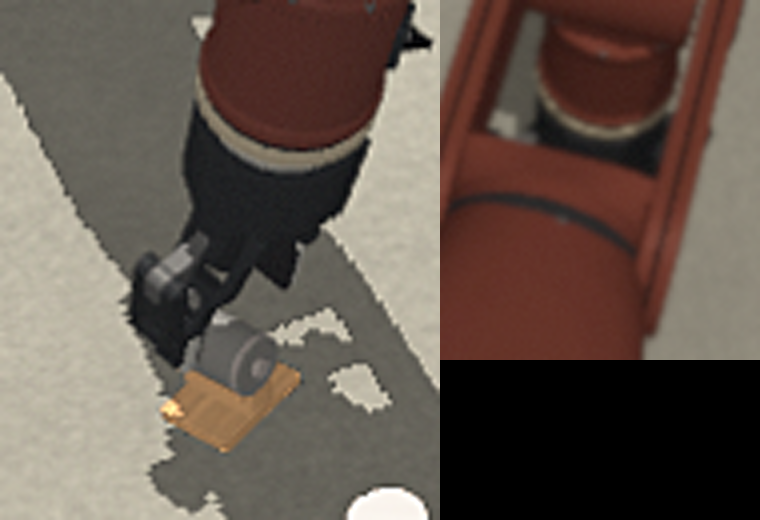

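apply_moves --pt "6.0 -0.4 -0.2 -1.2 0 0 0" --pt "6.0 -0.4 -0.15 -1.2 0 0 0" --pt "6.0 -0.2 -0.1 -0.97 0 0 0" --pt "6.0 0 0 0 0 0 0" --pt "4.5 0 0 0 0 0 0"

```text
time: 3.3
position: [0.5115, -0.1563, 0.0196]
tool_rot: [89.6, 70.0, -170.9]
force: [1.1, -0.3, -0.5]
grip_width: 0.549
```

```bash
python3 a.py|tail -2
```

```text
t 3.3 pos [ 0.5115 -0.1563  0.0196] F [ 1.1 -0.3 -0.5] M [ 0.03 -0.17 -0.04] w 0.549
  d cm [-0.17  0.05 -0.18] rv [-0.14  0.02  0.06]
```

Close on it.

apply_moves --pt "4.0 -0.15 0.05 -0.15 0 0 0" --pt "3.5 0 0 0 0 0 0" --pt "3.2 0 0 0 0 0 0" --pt "2.5 0 0 0 0 0 0" --pt "2.5 0 0 0 0 0 0" --pt "2.5 0 0 0 0 0 0"

```text
time: 3.9
position: [0.5112, -0.1574, 0.0196]
tool_rot: [90.1, 70.2, -170.4]
force: [0.1, -4.8, 1.2]
grip_width: 0.368
```

```bash
python3 a.py|tail -2
```

```text
t 3.9 pos [ 0.5112 -0.1574  0.0196] F [ 0.1 -4.8  1.2] M [-0.75 -0.06  0.35] w 0.368
  d cm [-0.15  0.15 -0.18] rv [0.02 0.18 0.01]
```

apply_moves --pt "2.0 0 -0.1 0 0 0 0" --pt "2.0 0 0 0.5 0 0 0" --pt "2.0 0 0 2 0 0 0" --pt "2.0 0 0 3 0 0 0" --pt "2.0 0 0 4 0 0 0" --pt "2.0 0 0 3 0 0 0" --pt "2.0 0 0 0 0 0 0"

```text
time: 4.6
position: [0.5131, -0.1573, 0.1485]
tool_rot: [90.2, 70.5, -170.3]
force: [1.1, 0.6, -0.9]
grip_width: 0.366
```

Run:
```python
from tgt import *
from ov import *
import snap
p,R,o=cur();print(p,o['force'],o['grip_width'])
# predicted cell pose if TCP->cell as at grasp
Tg=np.array([.5112,-.1574,.0196]);Rg=Rtool(9.5,20)
c0=np.array([.5160,-.1562,.038])
cl=Rg.T@(c0-Tg);print('cell in tool',cl)
Rc=R@Rg.T@Rot.from_euler('z',9.5,degrees=True).as_matrix();c=p+R@cl
im=capture("scene")[:,:,::-1].copy()
q=proj("scene",c)[0].astype(int);print(q,c);x,y=q-[50,50]
a=crop(im,x,y,100,100,4);b=a.copy();cw(b,"scene",(x,y),4,c,Rc);cv2.imwrite("pics/l1.png",np.hstack([a,b]))
```

```text
[ 0.51313819 -0.15732415  0.14845156] [ 1.07547593  0.61986927 -0.91036526] 0.36628441600051204
cell in tool [-0.01897727  0.00165839  0.00039131]
[225 226] [ 0.51777084 -0.15612855  0.16689469]
```

View pics/l1.png

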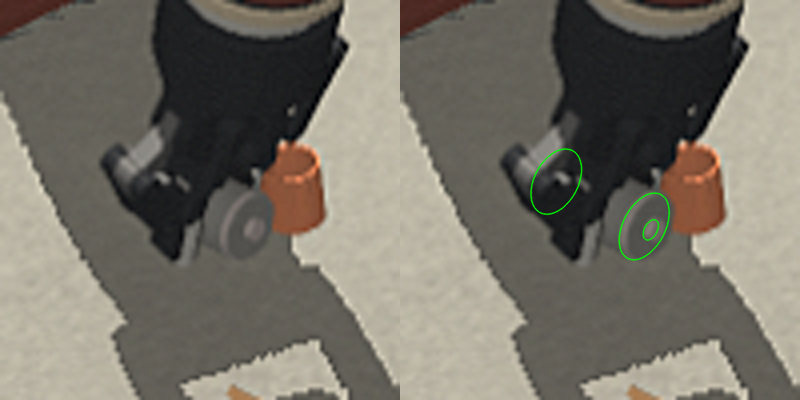

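```bash
cat > ins.py <<'E'
from tgt import *
from ov import cw,tw
Rg=Rtool(9.5,20)
# cell centre in tool frame (m): grasp-time; lateral 0
CL=np.array([-.0190,.0017,0.])+Rg.T@(.001*np.array([np.cos(CP[2]),np.sin(CP[2]),0]))
TH0=0.  # extra pitch of cell in tool
def cellpose(tx,tz,th):
    Rc=Rot.from_euler('z',TP[2]).as_matrix()@Rot.from_euler('y',-th,degrees=True).as_matrix()
    tail=T2(TP,[tx/1e3,.055,.048+tz/1e3])[0];return tail+.0305*Rc[:,0],Rc
def goto(tx,tz,th):
    c,Rc=cellpose(tx,tz,th);R=Rc@Rot.from_euler('z',-9.5,degrees=True).as_matrix()@Rg
    p=c-R@CL;delta(p,R);return p,R
def where():
    p,R,o=cur();Rc=R@Rg.T@Rot.from_euler('z',9.5,degrees=True).as_matrix();c=p+R@CL
    tail=c-.0305*Rc[:,0];d=tail-[TP[0],TP[1],.048];cc,s=np.cos(TP[2]),np.sin(TP[2])
    print('tail bay mm',np.round([1e3*(cc*d[0]+s*d[1]),1e3*(-s*d[0]+cc*d[1])-55,1e3*d[2]],1),'pitch',np.degrees(np.arcsin(Rc[2,0])).round(1),'yaw rel',(np.degrees(np.arctan2(Rc[1,0],Rc[0,0]))-np.degrees(TP[2])).round(1))
    return c,Rc
def look(tag):
    c,Rc=where();out=[]
    for n,(x,y,w,h,k) in {"scene":(340,170,80,80,5),"top":(235,180,60,80,5)}.items():
        im=capture(n)[:,:,::-1].copy();cv2.imwrite(f"pics/{n}_{tag}.png",im)
        a=crop(im,x,y,w,h,k);b=a.copy()
        if n=="scene":cw(b,n,(x,y),k,c,Rc);out+=[a,b]
        else: out+=[]
    cv2.imwrite(f"pics/k_{tag}.png",np.hstack(out))
E
python3 - <<'E'
from ins import *
where()
c,s=np.cos(np.radians(40)),np.sin(np.radians(40))
print(goto(-23+60*c,-.75+60*s,40)[0])
E
```

```text
tail bay mm [ -83.2 -376.   116.1] pitch 0.3 yaw rel 14.9
t 4.65 pos [ 0.5119 -0.1569  0.1458] F [ 0.6 -0.2 -2.2] M [ 0.03 -0.18 -0.02] w 0.369
  d cm [14.72 35.74 -5.83] rv [  1.39 -39.74 -14.27]
[0.65909466 0.20050635 0.08750677]
```

apply_moves --pt "2.0 1.47 3.57 0 0.14 -3.97 -1.43" --pt "2.0 1.47 3.57 0 0.14 -3.97 -1.43" --pt "2.0 1.47 3.57 0 0.14 -3.97 -1.43" --pt "2.0 1.47 3.57 0 0.14 -3.97 -1.43" --pt "2.0 1.47 3.57 0 0.14 -3.97 -1.43" --pt "2.0 1.47 3.57 0 0.14 -3.97 -1.43" --pt "2.0 1.47 3.57 0 0.14 -3.97 -1.43" --pt "2.0 1.47 3.57 0 0.14 -3.97 -1.43" --pt "2.0 1.47 3.57 0 0.14 -3.97 -1.43" --pt "2.0 1.47 3.57 0 0.14 -3.97 -1.43"

```text
time: 5.65
position: [0.6559, 0.2016, 0.1409]
tool_rot: [-89.7, 70.4, -5.1]
force: [0.7, 0.3, -0.6]
grip_width: 0.371
```

Run:
```python
from ins import *
c,s=np.cos(np.radians(40)),np.sin(np.radians(40))
where();goto(-23+60*c,-.75+60*s,40)
```

```text
tail bay mm [19.7  0.8 91.4] pitch 39.6 yaw rel -0.1
t 5.65 pos [0.6559 0.2016 0.1409] F [ 0.7  0.3 -0.6] M [ 0.01  0.21 -0.02] w 0.371
  d cm [ 0.31 -0.1  -5.34] rv [-0.15 -0.36  0.03]
```

apply_moves --pt "2.0 0.15 -0.05 -1.5 -0.1 -0.3 0" --pt "2.0 0.15 -0.05 -2 0 0 0" --pt "2.0 0 0 -1.84 0 0 0" --pt "2.0 -0.76 0.07 -0.64 0 0 0" --pt "2.0 -0.76 0.07 -0.64 0 0 0" --pt "2.0 -0.76 0.07 -0.64 0 0 0" --pt "2.0 0 0 0 0 0 0"

```text
time: 6.35
position: [0.6355, 0.2012, 0.0696]
tool_rot: [-90.0, 70.1, -5.4]
force: [-0.4, -1.2, -1.9]
grip_width: 0.366
```

Run:
```python
from ins import *
look('i1');goto(-23,-.75,40)
```

```text
tail bay mm [-0.6 -1.6 20. ] pitch 39.9 yaw rel 0.1
t 6.45 pos [0.6377 0.2013 0.0716] F [ 0.9 -0.4 -1.5] M [-0.02  0.21 -0.04] w 0.37
  d cm [-2.44  0.35 -2.27] rv [-0.04  0.08 -0.04]
```

View pics/k_i1.png

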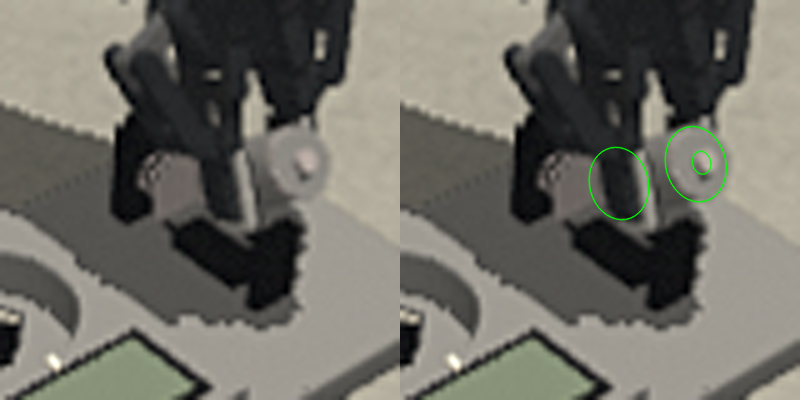

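View pics/top_i1.png

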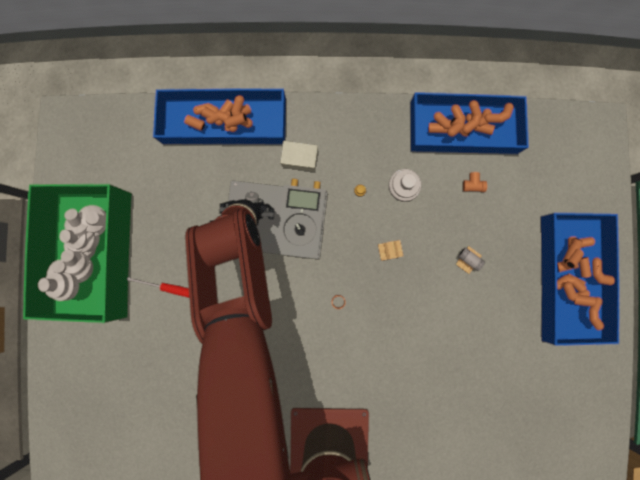

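apply_moves --pt "2.0 -0.1 0.13 -0.3 0 0 0" --pt "2.0 -0.5 0.05 -0.42 0 0 0" --pt "2.0 -0.5 0.05 -0.42 0 0 0" --pt "2.0 -0.5 0.05 -0.42 0 0 0" --pt "2.0 0 0 0 0 0 0"

```text
time: 6.95
position: [0.6198, 0.2038, 0.0538]
tool_rot: [-90.1, 70.1, -5.4]
force: [-0.4, -0.5, -0.5]
grip_width: 0.372
```

Run:
```python
from ins import *
look('i2');goto(-23,-.75,40)
```

```text
tail bay mm [-16.4  -0.4   4.1] pitch 39.9 yaw rel 0.1
t 7.05 pos [0.6213 0.204  0.055 ] F [ 0.6 -0.2 -1.9] M [0.01 0.26 0.01] w 0.37
  d cm [-0.79  0.08 -0.61] rv [-0.01 -0.   -0.04]
```

View pics/k_i2.png

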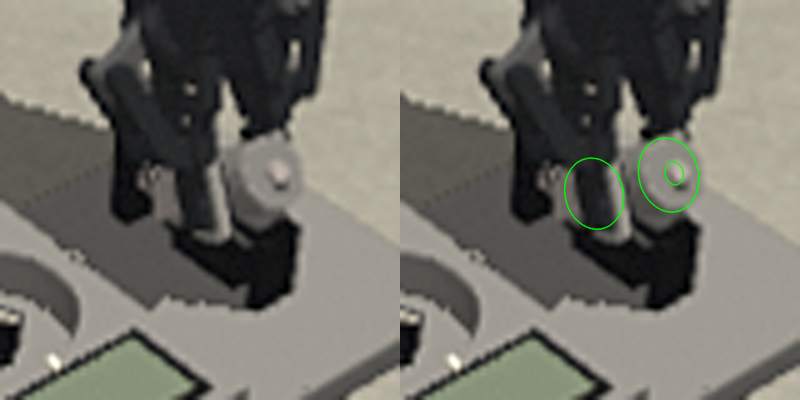

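apply_moves --pt "2.0 -0.2 0.02 -0.16 0 0 0" --pt "2.0 -0.2 0.02 -0.16 0 0 0" --pt "2.0 -0.2 0.02 -0.15 0 0 0" --pt "2.0 -0.2 0.02 -0.14 0 0 0" --pt "2.0 0 0 0 0 0 0" --pt "2.0 0 0 0 0 0 0"

```text
time: 7.65
position: [0.6147, 0.2049, 0.0504]
tool_rot: [-89.8, 69.8, -5.2]
force: [3.2, -0.7, 2.6]
grip_width: 0.367
```

Run:
```python
from ins import *
look('i3');goto(-23,-.75,40);print(2)
```

```text
tail bay mm [-21.6   0.2   0.6] pitch 40.2 yaw rel -0.0
t 7.75 pos [0.6146 0.2049 0.0503] F [ 3.  -0.9  3.8] M [-0.13 -0.35 -0.04] w 0.363
  d cm [-0.13 -0.01 -0.13] rv [-0.05  0.15 -0.03]
2
```

View pics/k_i3.png

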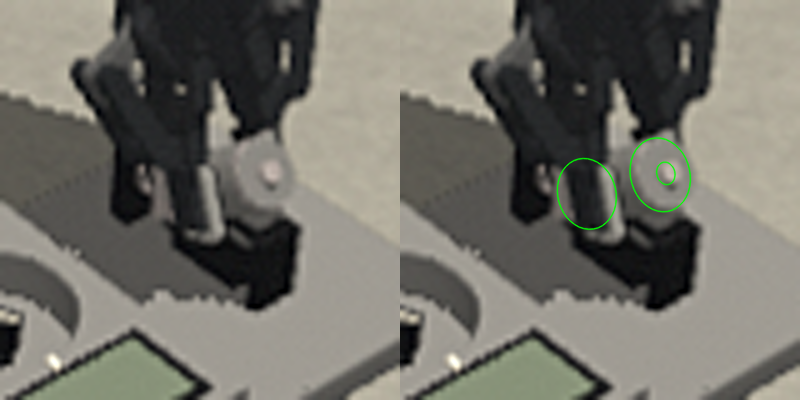

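apply_moves --pt "2.0 0 0 0.12 0 0 0" --pt "2.0 0 0 0 0 0 0"

```text
time: 7.95
position: [0.6137, 0.2049, 0.0505]
tool_rot: [-89.9, 70.0, -5.3]
force: [3.2, -0.4, 1.9]
grip_width: 0.366
```

Run:
```python
from ins import *
where();goto(-23,-.75,40)
```

```text
tail bay mm [-22.6   0.1   0.8] pitch 40.0 yaw rel -0.0
t 7.95 pos [0.6137 0.2049 0.0505] F [ 3.2 -0.4  1.9] M [ 0.01 -0.37 -0.01] w 0.366
  d cm [-0.04 -0.01 -0.16] rv [-0.04  0.04 -0.02]
```

apply_moves --pt "2.0 0 0 0.1 0 0 0" --pt "2.0 0 0 0 0 0 0"

```text
time: 8.15
position: [0.6133, 0.2048, 0.0511]
tool_rot: [-89.9, 70.0, -5.3]
force: [4.0, -0.0, -0.4]
grip_width: 0.373
```

Run:
```python
from ins import *
look('i4');goto(-23,-.75,40)
```

```text
tail bay mm [-23.   -0.    1.4] pitch 40.0 yaw rel 0.0
t 8.25 pos [0.6133 0.2048 0.0511] F [ 4.  -0.6 -0.3] M [ 0.06 -0.38 -0.01] w 0.371
  d cm [ 0.    0.   -0.21] rv [-0.02 -0.01 -0.03]
```

View pics/k_i4.png

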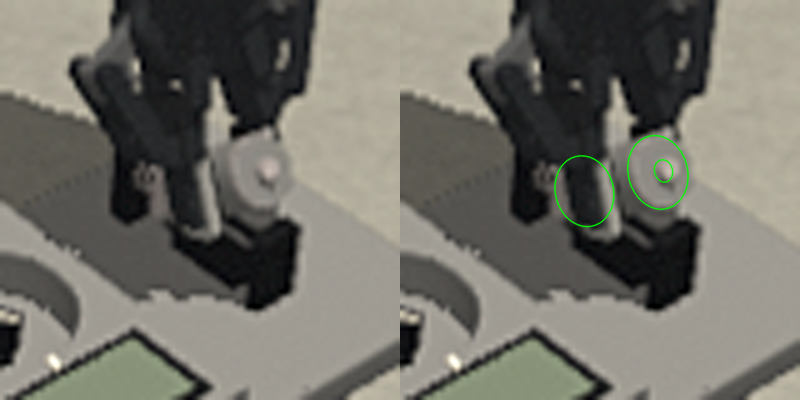

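apply_moves --pt "2.0 0.3 -0.03 0.26 0 0 0" --pt "2.0 0.31 -0.03 0.25 0 0 0" --pt "2.0 0 0 -0.25 0 0 0" --pt "2.0 0 0 -0.2 0 0 0" --pt "2.0 0 0 0 0 0 0"

```text
time: 8.75
position: [0.6186, 0.2039, 0.0508]
tool_rot: [-90.1, 70.1, -5.4]
force: [-0.5, -0.1, -1.5]
grip_width: 0.366
```

Run:
```python
from ins import *
look('i5');goto(-23,-.75,40)
im=cv2.imread('pics/scene_i5.png');o=(350,180);k=8
a=crop(im,*o,75,60,k);c,Rc=where();cw(a,"scene",o,k,c,Rc)
W=lambda L:T2(TP,np.array(L)/1e3)
from ov import box
poly(a,"scene",W([(-28.5,42,33.5),(-28.5,68,33.5),(-28.5,68,62.5),(-28.5,42,62.5),(-28.5,42,33.5)]),o,k,(255,255,0))
poly(a,"scene",W(box(27.5,30.5,43,67,59)),o,k,(0,0,255))
poly(a,"scene",W(box(-58.5,-46.5,40,70,75.5)),o,k,(0,0,255))
b=crop(cv2.imread('pics/scene0.png'),*o,75,60,k)
poly(b,"scene",W([(-28.5,42,33.5),(-28.5,68,33.5),(-28.5,68,62.5),(-28.5,42,62.5),(-28.5,42,33.5)]),o,k,(255,255,0))
poly(b,"scene",W(box(27.5,30.5,43,67,59)),o,k,(0,0,255))
poly(b,"scene",W(box(-46.5,-24.5,46,64,75.5)),o,k,(0,255,255))
poly(b,"scene",W(box(-46.5,-24.5,46,64,71.5)),o,k,(0,255,0))
cv2.imwrite('pics/k5a.png',a);cv2.imwrite('pics/k5b.png',b)
```

```text
tail bay mm [-17.7  -0.4   1.2] pitch 39.9 yaw rel 0.0
t 8.85 pos [0.6191 0.2041 0.0514] F [ 0.5  0.1 -0.9] M [0.03 0.23 0.01] w 0.372
  d cm [-0.57  0.07 -0.24] rv [-0.   -0.05 -0.03]
tail bay mm [-17.2  -0.2   1.7] pitch 40.0 yaw rel 0.0
```

View pics/k5a.png

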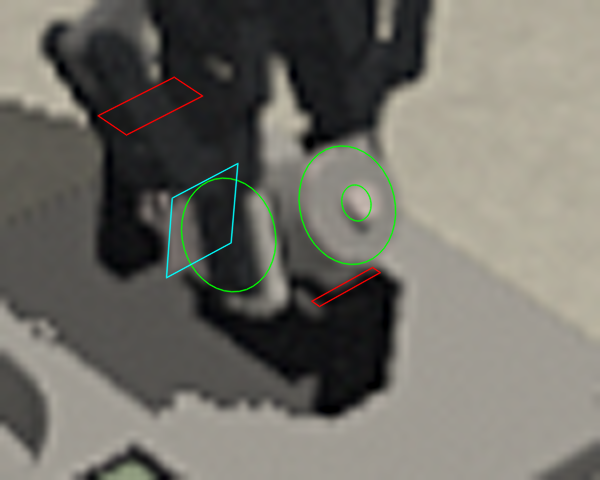

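View pics/k5b.png

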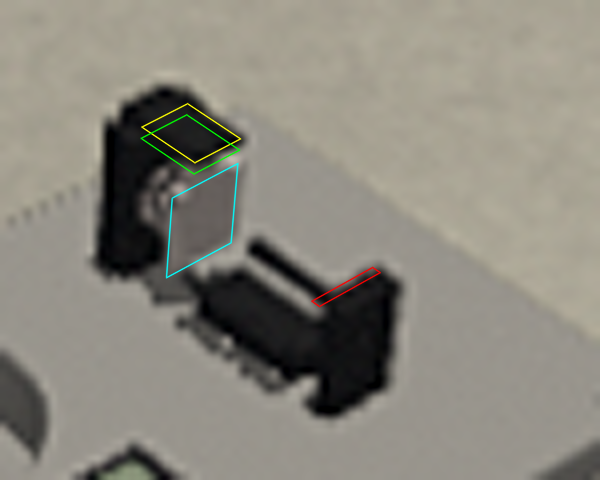

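apply_moves --pt "2.0 0.25 -0.02 0 0 0 0" --pt "2.0 0 0 -0.15 0 0 0" --pt "2.0 0 0 -0.15 0 0 0" --pt "2.0 0 0 0 0 0 0" --pt "2.0 0 0 0 0 0 0"

```text
time: 9.35
position: [0.622, 0.204, 0.0489]
tool_rot: [-89.9, 70.0, -5.3]
force: [0.2, 0.0, -1.8]
grip_width: 0.368
```

Run:
```python
from ins import *
where();goto(-23,-1.5,40)
```

```text
tail bay mm [-14.3  -0.1  -0.8] pitch 40.0 yaw rel 0.0
t 9.35 pos [0.622  0.204  0.0489] F [ 0.2  0.  -1.8] M [ 0.06  0.27 -0.04] w 0.368
  d cm [-0.87  0.09 -0.07] rv [-0.02  0.01 -0.03]
```

Now push straight toward the spring.

apply_moves --pt "2.0 -0.2 0.02 -0.07 0 0 0" --pt "2.0 -0.2 0.02 0 0 0 0" --pt "2.0 -0.2 0.02 0 0 0 0" --pt "2.0 -0.2 0.02 0 0 0 0" --pt "2.0 0 0 0 0 0 0"

```text
time: 9.85
position: [0.6145, 0.2048, 0.0487]
tool_rot: [-89.9, 69.9, -5.3]
force: [3.0, -1.2, -2.1]
grip_width: 0.368
```

Run:
```python
from ins import *
where();goto(-25.5,-1.2,37)
```

```text
tail bay mm [-21.9   0.1  -1.1] pitch 40.1 yaw rel 0.0
t 9.85 pos [0.6145 0.2048 0.0487] F [ 3.  -1.2 -2.1] M [-0.1  -0.26 -0.  ] w 0.368
  d cm [-0.36  0.03 -0.18] rv [ 0.26  3.07 -0.04]
```

apply_moves --pt "2.0 -0.12 0.01 -0.05 0.05 0.75 0" --pt "2.0 -0.12 0.01 -0.05 0.05 0.75 0" --pt "2.0 -0.12 0.01 -0.05 0.05 0.75 0" --pt "2.0 0 0 -0.03 0.05 0.75 0" --pt "2.0 0 0 0 0 0 0"

```text
time: 10.35
position: [0.6113, 0.2051, 0.0468]
tool_rot: [-90.1, 73.0, -5.5]
force: [5.5, -0.6, -2.2]
grip_width: 0.369
```

Run:
```python
from ins import *
where();goto(-27.5,-1,35);look('i6')
```

```text
tail bay mm [-25.1   0.   -1.3] pitch 37.0 yaw rel 0.0
t 10.35 pos [0.6113 0.2051 0.0468] F [ 5.5 -0.6 -2.2] M [-0.07 -0.44 -0.02] w 0.369
  d cm [-0.24  0.02 -0.08] rv [ 0.23  2.01 -0.02]
tail bay mm [-25.1   0.   -1.3] pitch 37.0 yaw rel 0.0
```

View pics/k_i6.png

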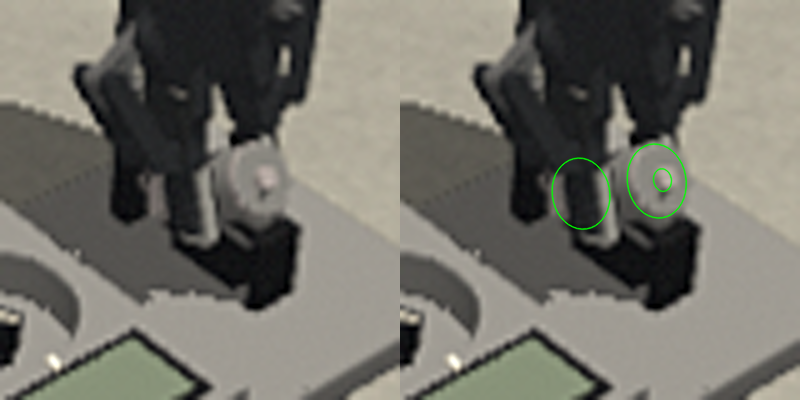

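```bash
sed -i 's/Rg.T@(.001\*/Rg.T@(.002*/' ins.py
python3 - <<'E'
from ins import *
where();goto(-29.75,-.6,30);goto(-31.75,-1,25)
E
```

```text
tail bay mm [-24.6  -0.   -0.8] pitch 37.0 yaw rel 0.1
t 10.45 pos [0.611  0.2051 0.0467] F [ 4.1 -1.2 -1.1] M [-0.08 -0.43  0.02] w 0.368
  d cm [-0.55  0.05 -0.35] rv [ 0.71  7.01 -0.02]
t 10.45 pos [0.611  0.2051 0.0467] F [ 4.1 -1.2 -1.1] M [-0.08 -0.43  0.02] w 0.368
  d cm [-0.79  0.07 -0.65] rv [ 1.18 11.99 -0.02]
```

apply_moves --pt "2.0 -0.15 0.01 -0.05 0.1 1.0 0" --pt "2.0 -0.15 0.01 -0.07 0.15 1.5 0" --pt "2.0 -0.15 0.01 -0.08 0.15 1.5 0" --pt "2.0 -0.1 0.01 -0.08 0.15 1.5 0" --pt "2.0 -0.05 0.01 -0.07 0.15 1.5 0" --pt "2.0 0 0 0 0 0 0"

```text
time: 11.05
position: [0.6057, 0.2056, 0.0435]
tool_rot: [-89.9, 80.0, -5.3]
force: [6.6, -1.1, -2.9]
grip_width: 0.372
```

Run:
```python
from ins import *
where();goto(-29.75,-.6,30);goto(-31.75,-1,25);look('i7')
```

```text
tail bay mm [-29.6   0.   -0.4] pitch 30.0 yaw rel 0.0
t 11.05 pos [0.6057 0.2056 0.0435] F [ 6.6 -1.1 -2.9] M [-0.05 -0.89  0.01] w 0.372
  d cm [-0.02 -0.   -0.02] rv [-0.02  0.01 -0.02]
t 11.05 pos [0.6057 0.2056 0.0435] F [ 6.6 -1.1 -2.9] M [-0.05 -0.89  0.01] w 0.372
  d cm [-0.26  0.02 -0.32] rv [ 0.45  4.99 -0.02]
tail bay mm [-29.6   0.   -0.4] pitch 30.0 yaw rel 0.0
```

View pics/k_i7.png

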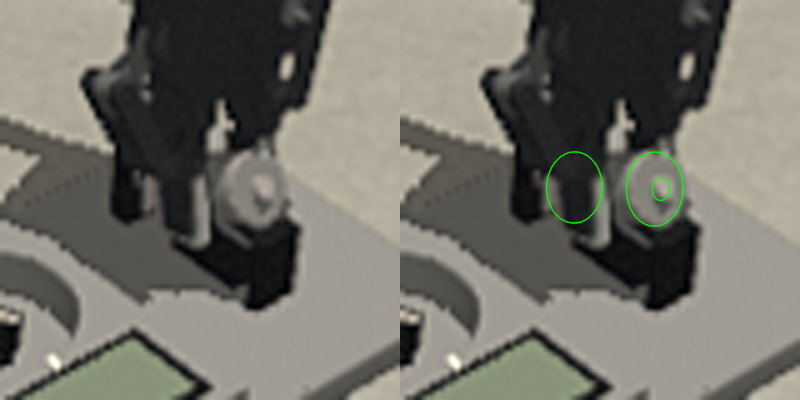

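apply_moves --pt "2.0 -0.15 0.01 0 0 0 0" --pt "2.0 -0.08 0.01 -0.05 0.1 1.2 0" --pt "2.0 -0.08 0 -0.07 0.1 1.2 0" --pt "2.0 -0.07 0.01 -0.07 0.1 1.2 0" --pt "2.0 -0.05 0 -0.07 0.1 1.2 0" --pt "2.0 0 0 0 0 0 0"

```text
time: 11.75
position: [0.6017, 0.2058, 0.0408]
tool_rot: [-90.3, 84.8, -5.7]
force: [8.2, -1.7, -2.2]
grip_width: 0.367
```

Run:
```python
from ins import *
where();goto(-34,-1,20);look('i8')
```

```text
tail bay mm [-33.2  -0.2  -0.6] pitch 25.2 yaw rel 0.0
t 11.75 pos [0.6017 0.2058 0.0408] F [ 8.2 -1.7 -2.2] M [-0.13 -1.13 -0.02] w 0.367
  d cm [-0.15  0.03 -0.3 ] rv [ 0.52  5.22 -0.03]
tail bay mm [-33.2  -0.2  -0.6] pitch 25.2 yaw rel 0.0
```

View pics/k_i8.png

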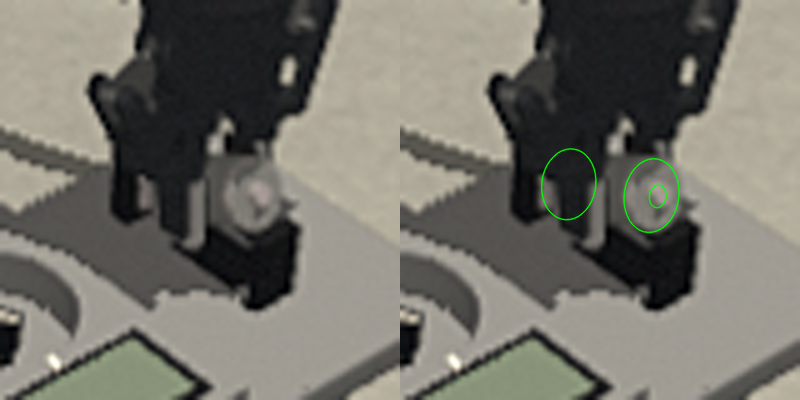

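apply_moves --pt "2.0 -0.05 0.01 -0.06 0.1 1.3 0" --pt "2.0 -0.05 0.01 -0.08 0.15 1.3 0" --pt "2.0 -0.05 0.01 -0.08 0.15 1.3 0" --pt "2.0 -0.03 0 -0.08 0.15 1.3 0" --pt "2.0 0 0 0 0 0 0"

```text
time: 12.35
position: [0.6, 0.206, 0.0376]
tool_rot: [-29.6, 90.0, 55.0]
force: [7.4, -1.5, -3.4]
grip_width: 0.371
```

Run:
```python
from ins import *
where();goto(-35.6,-1,15);look('i9')
```

```text
tail bay mm [-34.2  -0.1  -1.1] pitch 20.0 yaw rel 0.0
t 12.35 pos [0.6    0.206  0.0376] F [ 7.4 -1.5 -3.4] M [-0.18 -1.12  0.01] w 0.371
  d cm [-0.23  0.03 -0.23] rv [ 0.44  5.   -0.03]
tail bay mm [-34.2  -0.1  -1.1] pitch 20.0 yaw rel 0.0
```

View pics/k_i9.png

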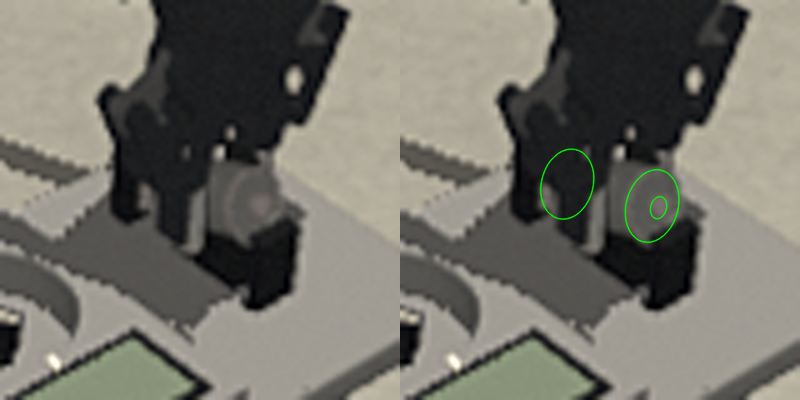

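apply_moves --pt "2.0 -0.08 0.01 -0.02 0.1 1.0 0" --pt "2.0 -0.07 0.01 -0.06 0.1 1.3 0" --pt "2.0 -0.05 0.01 -0.07 0.1 1.3 0" --pt "2.0 -0.05 0 -0.07 0.1 1.4 0" --pt "2.0 0 0 0 0 0 0"

```text
time: 12.95
position: [0.5978, 0.2066, 0.0359]
tool_rot: [90.0, 85.0, 174.6]
force: [6.8, -0.2, -0.9]
grip_width: 0.372
```

Run:
```python
from ins import *
where();goto(-36.8,-1,10);look('i10')
```

```text
tail bay mm [-35.5   0.3  -0.5] pitch 15.0 yaw rel 0.0
t 12.95 pos [0.5978 0.2066 0.0359] F [ 6.8 -0.2 -0.9] M [-0.01 -1.12  0.06] w 0.372
  d cm [-0.24 -0.01 -0.29] rv [ 0.47  5.01 -0.03]
tail bay mm [-35.5   0.3  -0.5] pitch 15.0 yaw rel 0.0
```

View pics/k_i10.png

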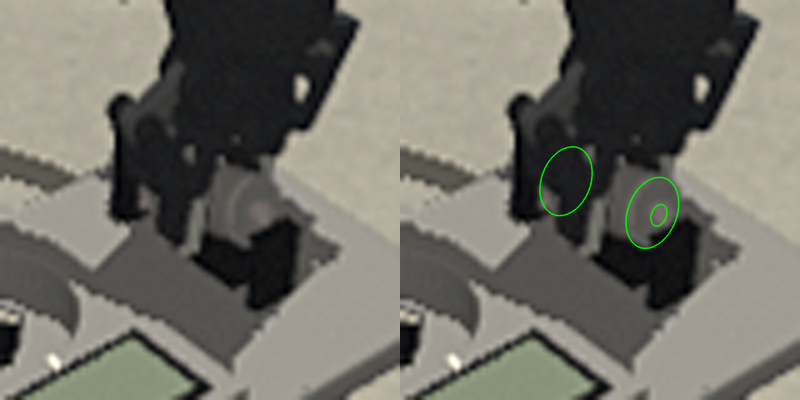

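apply_moves --pt "2.0 -0.1 0.01 0 0 0 0" --pt "2.0 -0.07 0 0 0 0 0" --pt "2.0 0 0 0 0 0 0"

```text
time: 13.35
position: [0.5963, 0.2068, 0.036]
tool_rot: [89.9, 85.2, 174.6]
force: [9.2, -0.3, -3.7]
grip_width: 0.372
```

Run:
```python
from ins import *
where();goto(-36.8,-1,10);look('i11')
im=cv2.imread('pics/scene_i11.png');o=(365,190);k=12
a=crop(im,*o,50,50,k);b=a.copy();tw(b,'scene',o,k);cv2.imwrite('pics/z11.png',a)
```

```text
tail bay mm [-37.    0.3  -0.3] pitch 15.2 yaw rel 0.0
t 13.35 pos [0.5963 0.2068 0.036 ] F [ 9.2 -0.3 -3.7] M [-0.03 -1.48 -0.01] w 0.372
  d cm [-0.1  -0.03 -0.31] rv [ 0.48  5.13 -0.05]
tail bay mm [-37.    0.3  -0.3] pitch 15.2 yaw rel 0.0
```

View pics/z11.png

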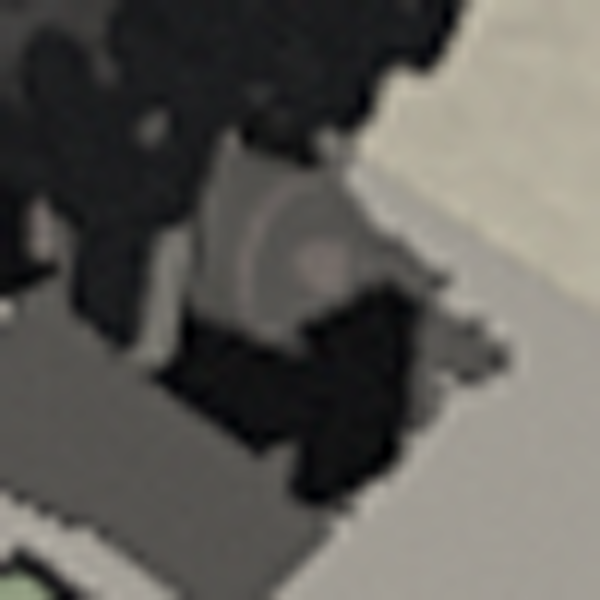

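apply_moves --pt "2.0 -0.02 0 -0.07 0.12 1.3 0" --pt "2.0 -0.03 0 -0.08 0.12 1.3 0" --pt "2.0 -0.03 -0.01 -0.08 0.12 1.3 0" --pt "2.0 -0.03 -0.01 -0.08 0.12 1.3 0" --pt "2.0 0 0 0 0 0 0"

```text
time: 13.95
position: [0.5954, 0.2069, 0.0332]
tool_rot: [89.8, 79.9, 174.4]
force: [7.5, 0.8, 0.4]
grip_width: 0.372
```

Run:
```python
from ins import *
where();goto(-37.5,-.5,5);look('i12')
im=cv2.imread('pics/scene_i12.png');o=(365,190);k=12
a=crop(im,*o,50,50,k);cv2.imwrite('pics/z12.png',a)
```

```text
tail bay mm [-36.8   0.4  -0.7] pitch 9.9 yaw rel 0.0
t 13.95 pos [0.5954 0.2069 0.0332] F [7.5 0.8 0.4] M [ 0.2  -1.14 -0.07] w 0.372
  d cm [-0.2  -0.02 -0.2 ] rv [ 0.41  4.85 -0.03]
tail bay mm [-36.8   0.4  -0.7] pitch 9.9 yaw rel 0.0
```

View pics/z12.png

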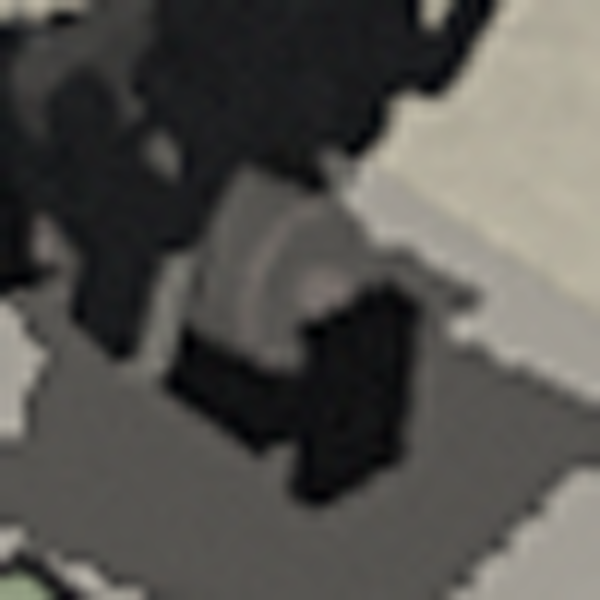

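apply_moves --pt "2.0 -0.05 0 -0.03 0.1 1.2 0" --pt "2.0 -0.05 0 -0.03 0.1 1.2 0" --pt "2.0 -0.05 -0.01 -0.03 0.1 1.3 0" --pt "2.0 -0.05 -0.01 -0.03 0.1 1.3 0" --pt "2.0 0 0 0 0 0 0"

```text
time: 14.55
position: [0.5933, 0.2072, 0.0316]
tool_rot: [89.9, 74.9, 174.6]
force: [8.6, 2.7, -1.3]
grip_width: 0.371
```

Run:
```python
from ins import *
where();goto(-38.3,.5,0);look('i13')
im=cv2.imread('pics/scene_i13.png');o=(365,190);k=12
a=crop(im,*o,50,50,k);cv2.imwrite('pics/z13.png',a)
```

```text
tail bay mm [-37.5   0.4  -0.1] pitch 4.9 yaw rel 0.0
t 14.55 pos [0.5933 0.2072 0.0316] F [ 8.6  2.7 -1.3] M [ 0.36 -1.38 -0.14] w 0.371
  d cm [-0.23 -0.02 -0.15] rv [ 0.44  4.84 -0.04]
tail bay mm [-37.5   0.4  -0.1] pitch 4.9 yaw rel 0.0
```

View pics/z13.png

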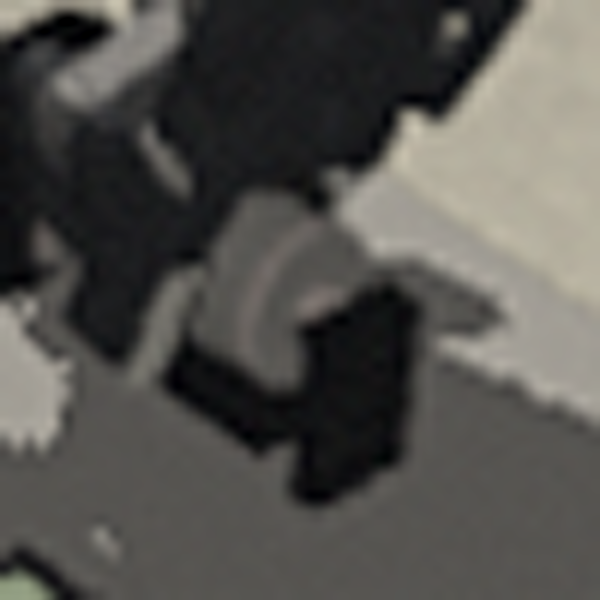

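apply_moves --pt "2.0 -0.05 -0.03 -0.02 0.1 1.2 0" --pt "2.0 -0.05 -0.03 -0.03 0.1 1.2 0" --pt "2.0 -0.05 -0.01 -0.03 0.1 1.2 0" --pt "2.0 -0.05 -0.01 -0.04 0.1 1.2 0" --pt "2.0 0 0 0 0 0 0"

```text
time: 15.15
position: [0.5918, 0.2072, 0.0309]
tool_rot: [89.8, 70.1, 174.5]
force: [8.3, 4.0, 1.2]
grip_width: 0.372
```

Run:
```python
from ins import *
where();goto(-38.3,.3,-2);look('i14')
im=cv2.imread('pics/scene_i14.png');o=(365,190);k=12
a=crop(im,*o,50,50,k);cv2.imwrite('pics/z14.png',a)
```

```text
tail bay mm [-37.6   0.3   1.2] pitch 0.1 yaw rel 0.0
t 15.15 pos [0.5918 0.2072 0.0309] F [8.3 4.  1.2] M [ 0.79 -1.42 -0.41] w 0.372
  d cm [-0.14 -0.02 -0.18] rv [ 0.14  2.11 -0.03]
tail bay mm [-37.6   0.3   1.2] pitch 0.1 yaw rel 0.0
```

View pics/z14.png

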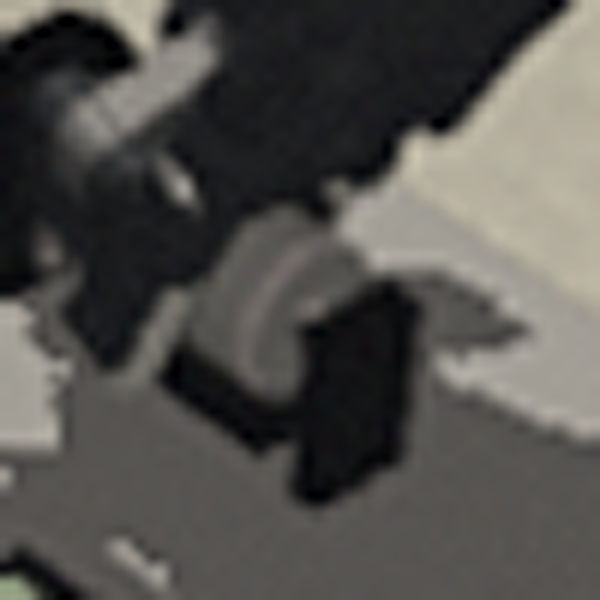

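View pics/k_i14.png

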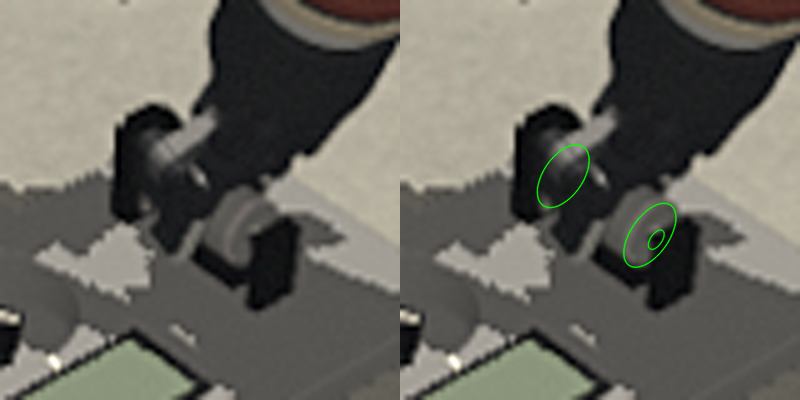

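apply_moves --pt "2.0 0 0.08 0 0 0 0" --pt "2.0 -0.05 0 -0.05 0.1 1.3 0" --pt "2.0 -0.05 0 -0.05 0.1 1.3 0" --pt "2.0 -0.05 0 -0.05 0.1 1.3 0" --pt "2.0 0 0 0 0 0 0"

```text
time: 15.75
position: [0.5905, 0.2073, 0.0307]
tool_rot: [90.2, 66.2, 174.8]
force: [6.3, 1.3, 7.0]
grip_width: 0.37
```

Run:
```python
from ins import *
where();goto(-38.3,.3,-7);look('i15')
im=cv2.imread('pics/scene_i15.png');o=(365,190);k=12
a=crop(im,*o,50,50,k);cv2.imwrite('pics/z15.png',a)
```

```text
tail bay mm [-37.6   0.3   2.6] pitch -3.8 yaw rel 0.1
t 15.75 pos [0.5905 0.2073 0.0307] F [6.3 1.3 7. ] M [ 0.29 -0.95 -0.26] w 0.37
  d cm [-0.19 -0.01 -0.35] rv [ 0.36  3.19 -0.06]
tail bay mm [-37.6   0.3   2.6] pitch -3.8 yaw rel 0.1
```

View pics/z15.png

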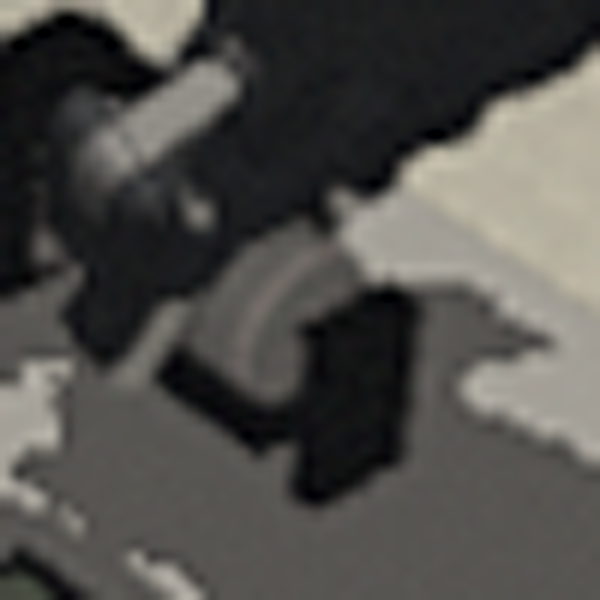

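Run:
```python
from ins import *
im=cv2.imread('pics/scene_i15.png');o=(365,190);k=12
outs=[]
for a_ in [(-37.5,0,0),(-37,0.3,5)]:
    a=crop(im,*o,50,50,k);c,Rc=cellpose(*a_);cw(a,'scene',o,k,c,Rc)
    poly(a,"scene",T2(TP,np.array([(27.5,43,59),(27.5,67,59),(30.5,67,59),(30.5,43,59),(27.5,43,59),(27.5,43,56),(27.5,67,56)])/1e3),o,k,(0,0,255))
    outs.append(cv2.resize(a,(400,400)))
cv2.imwrite('pics/q.png',np.hstack(outs))
```

```text
(no output)
```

View pics/q.png

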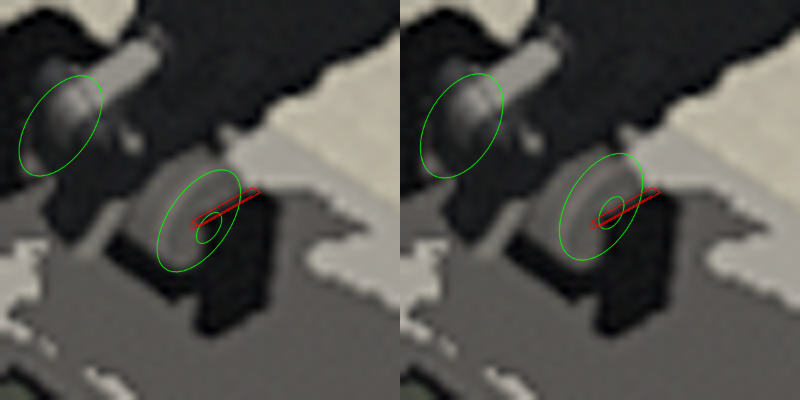

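apply_moves --pt "2.0 -0.05 0 -0.06 0.1 1.3 0" --pt "2.0 -0.05 0 -0.06 0.1 1.3 0" --pt "2.0 -0.05 0 -0.06 0.1 1.3 0" --pt "2.0 0 0 -0.05 0 0 0" --pt "2.0 0 0 0 0 0 0"

```text
time: 16.35
position: [0.5892, 0.2077, 0.0309]
tool_rot: [90.2, 62.3, 174.9]
force: [5.4, 0.9, 16.8]
grip_width: 0.369
```

Run:
```python
from ins import *
goto(-38.3,.3,-7);look('i16')
im=cv2.imread('pics/scene_i16.png');o=(365,190);k=12
a=crop(im,*o,50,50,k);b=a.copy()
for a_,col in [((-37.5,0,0),0)]:
    c,Rc=cellpose(*a_);cw(b,'scene',o,k,c,Rc)
cv2.imwrite('pics/z16.png',cv2.resize(np.hstack([a,b]),(800,400)))
```

```text
t 16.35 pos [0.5892 0.2077 0.0309] F [ 5.4  0.9 16.8] M [ 0.34 -0.   -0.05] w 0.369
  d cm [-0.06 -0.05 -0.37] rv [ 0.02 -0.66 -0.13]
tail bay mm [-37.5   0.6   4.3] pitch -7.7 yaw rel 0.1
```

View pics/z16.png

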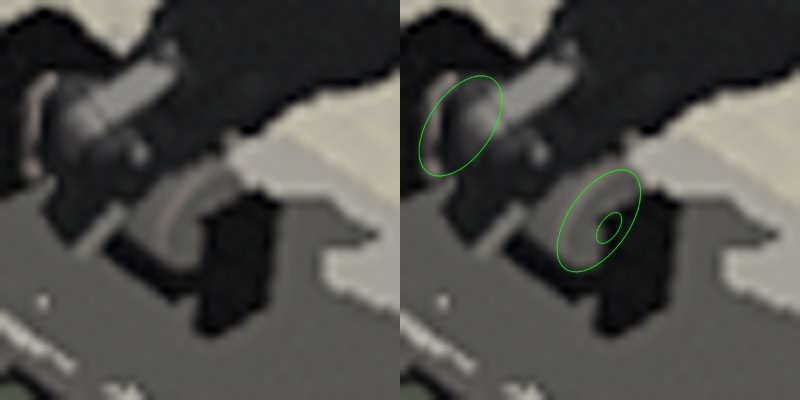

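apply_moves --pt "2.0 0.12 -0.01 0 0 0 0" --pt "2.0 0.15 -0.01 0 0 0 0" --pt "2.0 0.15 -0.01 0 0 0 0" --pt "2.0 0 0 0 0 0 0"

```text
time: 16.85
position: [0.5893, 0.2077, 0.0309]
tool_rot: [90.3, 61.8, 175.1]
force: [-7.8, 1.8, 21.8]
grip_width: 0.369
```

Run:
```python
from ins import *
goto(-38.3,.3,-7);look('i17')
im=cv2.imread('pics/scene_i17.png');o=(365,190);k=12
a=crop(im,*o,50,50,k);b=a.copy()
for a_,col in [((-34,0,0),0)]:
    c,Rc=cellpose(*a_);cw(b,'scene',o,k,c,Rc)
cv2.imwrite('pics/z17.png',cv2.resize(np.hstack([a,b]),(800,400)))
```

```text
t 16.85 pos [0.5893 0.2077 0.0309] F [-7.8  1.8 21.8] M [ 0.32  1.93 -0.08] w 0.369
  d cm [-0.07 -0.05 -0.38] rv [ 0.05 -1.23 -0.19]
tail bay mm [-37.2   0.5   4.5] pitch -8.2 yaw rel 0.2
```

View pics/z17.png

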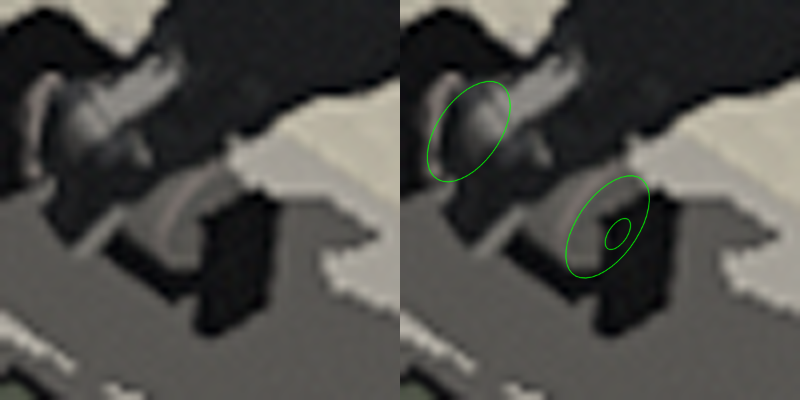

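Run:
```python
from ins import *
im=cv2.imread('pics/scene_i17.png');o=(362,186);k=15
cv2.imwrite('pics/z17b.png',crop(im,*o,52,38,k))
```

View pics/z17b.png

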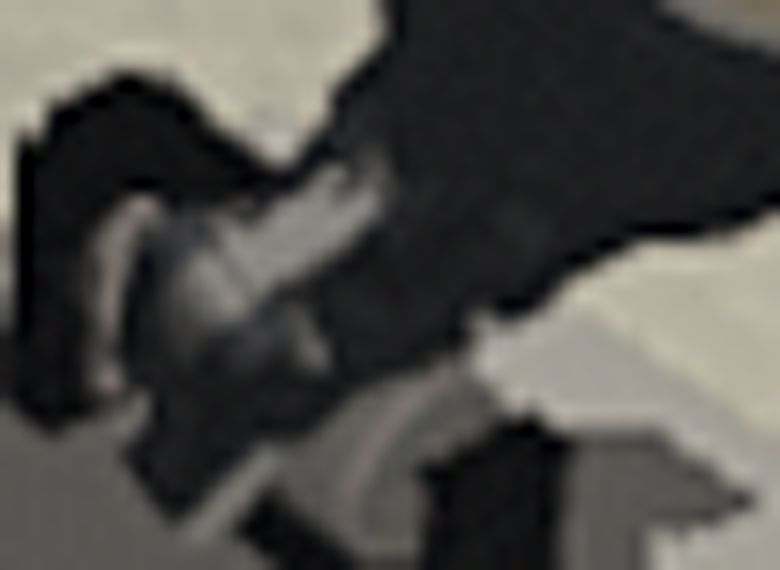

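```bash
cat > cand.py <<'E'
from ins import *
import sys
def cand(f,cs,out,o=(362,186),k=8):
    im=cv2.imread(f);outs=[]
    for a_ in cs:
        a=crop(im,*o,50,42,k);c,Rc=cellpose(*a_);A=Rc[:,0];t=c-.0305*A
        for u,r in((0,16.5),(57,16.5),(61,5)):
            P=circ(t+A*u/1e3,A,r/1e3);poly(a,'scene',P,o,k,(0,255,0) if u!=54 else (255,255,0))
        # silhouettes
        cam=C['scene']['extrinsics'];cc=-cam[:3,:3].T@cam[:3,3];v=cc-c;n=np.cross(A,v);n/=np.linalg.norm(n);m=np.cross(n,A)
        D=np.linalg.norm(v-A*(v@A));be=np.arcsin(.0165/D)
        for s in(1,-1):
            w=.0165*(s*n*np.cos(be)+ (m if m@v>0 else -m)*np.sin(be));poly(a,'scene',np.array([t+w,t+w+A*.057]),o,k,(0,200,255))
        outs.append(a)
    outs=[np.hstack(outs[i:i+2]) for i in range(0,len(outs),2)]
    cv2.imwrite(out,cv2.resize(np.vstack(outs),None,fx=.85,fy=.85) if len(outs)>1 else outs[0])
E
python3 - <<'E'
from cand import *
cand('pics/scene_i17.png',[(-37,0,0),(-37,0,5),(-36,0,2),(-36,1,2)],'pics/q2.png')
E
```

```text
(no output)
```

View pics/q2.png

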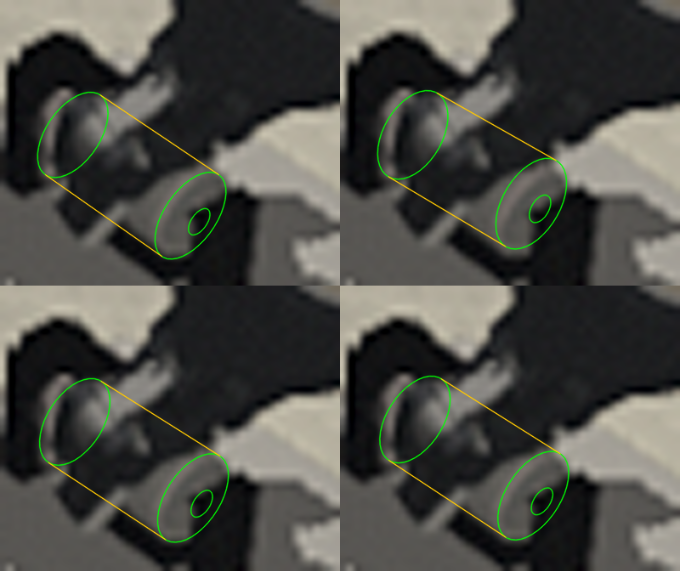

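Run:
```python
from cand import *
o=(378,200)
cand('pics/scene_i17.png',[(-37,0,0),(-37,0,4)],'pics/q3.png',o=(368,192),k=8)
im=cv2.imread('pics/q3.png');print(im.shape)
a=im[80:336,50:400];b=im[80:336,450:800]
cv2.imwrite('pics/q3.png',cv2.resize(np.hstack([a,b]),None,fx=1.14,fy=1.14,interpolation=cv2.INTER_CUBIC))
im=cv2.imread('pics/scene_i17.png');cv2.imwrite('pics/q4.png',crop(im,374,202,45,32,16))
```

```text
(336, 800, 3)
```

View pics/q3.png

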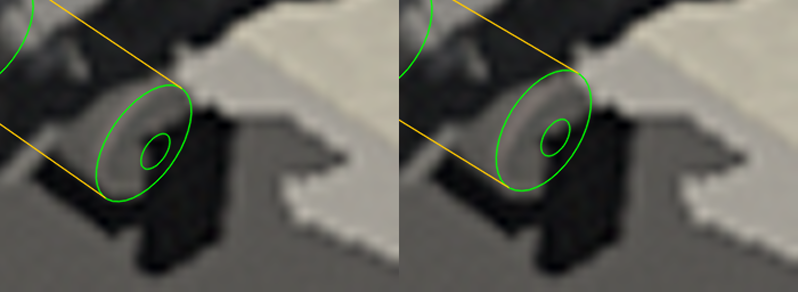

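View pics/q4.png

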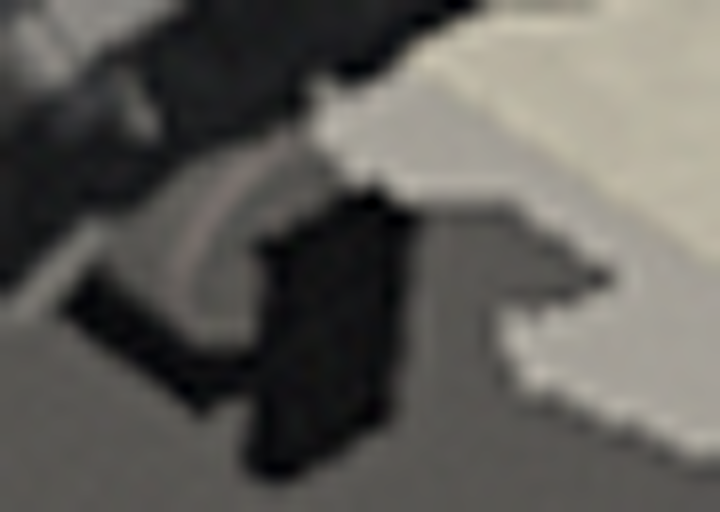

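```bash
cat > fitc.py <<'E'
from ins import *
def fitc(front,tail,fy=True,x0=(-37,0,2,0),prior=True):
    def res(p):
        c=T2(TP,[p[0]/1e3,.055+p[3]/1e3,.048+p[2-1]/1e3])[0]
        Rc=Rot.from_euler('z',TP[2]).as_matrix()@Rot.from_euler('y',-p[2],degrees=True).as_matrix();A=Rc[:,0]
        r=[]
        for pts,u in((front,57),(tail,0)):
            if len(pts)==0:continue
            q=proj('scene',circ(c+A*u/1e3,A,.0165,200))
            for s in pts:
                d=q-s;i=np.argmin((d**2).sum(1));e=q[(i+1)%199]-q[i-1];n=np.array([-e[1],e[0]])/np.linalg.norm(e);r.append(d[i]@n)
        if prior:r+=[p[3]/1.5]
        return np.array(r)
    s=least_squares(res,x0,diff_step=1e-3);J=s.jac;cov=np.linalg.pinv(J.T@J)*.3**2
    print(s.x.round(2),'+-',np.sqrt(np.diag(cov)).round(2),'res',s.fun.round(2));return s.x
E
python3 - <<'E'
from fitc import *
F=fromcrop([(285,145),(240,185),(205,225),(185,265),(180,290)],374,202,16)
T=fromcrop([(140,197),(103,240),(92,300),(95,380)],362,186,15)
fitc(F,T)
E
```

```text
[-37.08   3.45  -2.37  -0.12] +- [0.66 0.97 0.89 0.45] res [-0.19  0.41  0.34  0.37  0.48 -1.06 -0.87  0.31 -0.89 -0.08]
```

Run:
```python
from fitc import *
for s in(0,6,8,10,12):
    P=T2(TP,np.array([(-28.5-s,42,62.5),(-28.5-s,42,33.5),(-28.5-s,68,62.5)])/1e3)
    print(s,tocrop(proj('scene',P),362,186,15).round(0).tolist())
F=fromcrop([(285,145),(240,185),(205,225),(185,265),(180,290)],374,202,16)
for z in (0,.5,1,1.5,2,3):
    # fix tail z offset
    import scipy.optimize as so
    def res(p):
        c=T2(TP,[p[0]/1e3,.055,.048+p[1]/1e3])[0]
        th=z;Rc=Rot.from_euler('z',TP[2]).as_matrix()@Rot.from_euler('y',-th*2,degrees=True).as_matrix();A=Rc[:,0]
        q=proj('scene',circ(c,A,.0165,200));r=[]
        for s in F:
            d=q-s;i=np.argmin((d**2).sum(1));e=q[(i+1)%199]-q[i-1];n=np.array([-e[1],e[0]])/np.linalg.norm(e);r.append(d[i]@n)
        return np.array(r)
    s=least_squares(res,[20,0],diff_step=1e-3);print('pitch',2*z,'front centre x,z',s.x.round(2),s.fun.round(2))
```

```text
0 [[142.0, 281.0], [132.0, 430.0], [266.0, 216.0]]
6 [[115.0, 262.0], [105.0, 412.0], [239.0, 198.0]]
8 [[107.0, 256.0], [96.0, 406.0], [230.0, 192.0]]
10 [[98.0, 250.0], [88.0, 399.0], [221.0, 186.0]]
12 [[89.0, 244.0], [79.0, 393.0], [212.0, 180.0]]
pitch 0 front centre x,z [21.42  1.96] [-0.17  0.26  0.03 -0.09 -0.06]
pitch 1.0 front centre x,z [21.46  1.69] [-0.19  0.28  0.04 -0.1  -0.08]
pitch 2 front centre x,z [21.51  1.4 ] [-0.21  0.29  0.05 -0.1  -0.09]
pitch 3.0 front centre x,z [21.58  1.17] [-0.22  0.31  0.06 -0.11 -0.11]
pitch 4 front centre x,z [21.64  0.94] [-0.24  0.33  0.07 -0.12 -0.12]
pitch 6 front centre x,z [21.8   0.54] [-0.27  0.37  0.1  -0.13 -0.15]
```

apply_moves --pt "2.0 -0.1 0 0.1 0 0 0" --pt "2.0 0 0 0.1 0 0 0" --pt "2.0 0 0 0 0 0 0"

```text
time: 17.25
position: [0.5894, 0.2076, 0.031]
tool_rot: [90.3, 62.0, 175.0]
force: [-1.1, 2.2, 10.8]
grip_width: 0.364
```

Run:
```python
from ins import *
goto(-38.3,.3,-7);look('i18')
im=cv2.imread('pics/scene_i18.png')
cv2.imwrite('pics/z18.png',crop(im,362,186,52,50,15))
```

```text
t 17.25 pos [0.5894 0.2076 0.031 ] F [-1.1  2.2 10.8] M [ 0.43  0.39 -0.18] w 0.364
  d cm [-0.07 -0.05 -0.38] rv [ 0.05 -1.02 -0.16]
tail bay mm [-37.2   0.5   4.5] pitch -8.0 yaw rel 0.1
```

View pics/z18.png

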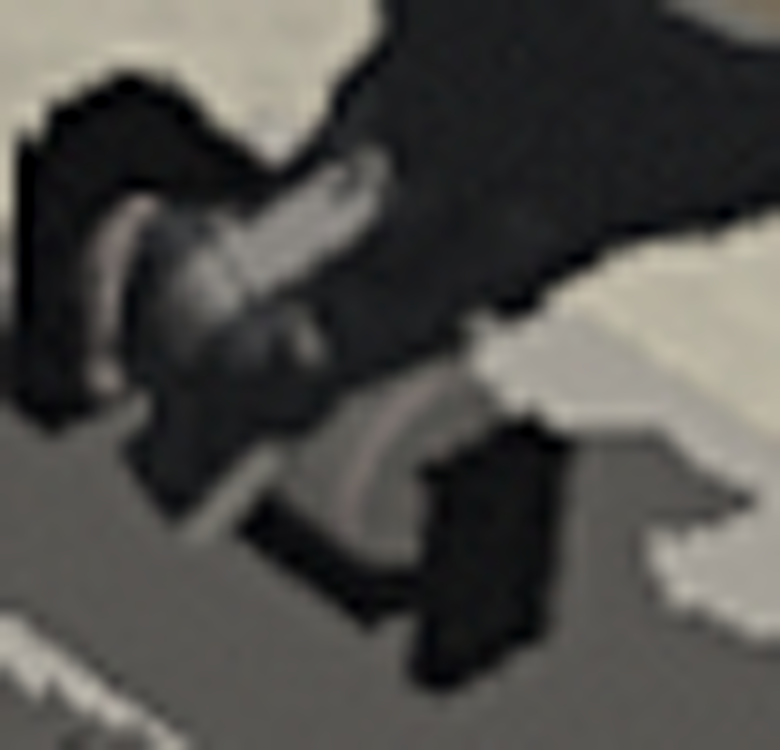

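Run:
```python
from fitc import *
T=fromcrop([(148,195),(110,225),(90,270),(83,320),(85,385)],362,186,15)
F=fromcrop([(430,370),(385,425),(360,465),(345,520)],362,186,15)
for y in (-3,0,3):
  for th in (-10,-5,0,5,10,15,20):
    def res(p,X=T):
        c=T2(TP,[p[0]/1e3,.055+y/1e3,.048+p[1]/1e3])[0]
        Rc=Rot.from_euler('z',TP[2]).as_matrix()@Rot.from_euler('y',-th,degrees=True).as_matrix();A=Rc[:,0]
        q=proj('scene',circ(c,A,.0165,200));r=[]
        for s in X:
            d=q-s;i=np.argmin((d**2).sum(1));e=q[(i+1)%199]-q[i-1];n=np.array([-e[1],e[0]])/np.linalg.norm(e);r.append(d[i]@n)
        return np.array(r)
    s=least_squares(res,[-37,0],diff_step=1e-3);s2=least_squares(lambda p:res(p,F),[20,0],diff_step=1e-3)
    print(y,th,s.x.round(1),np.abs(s.fun).max().round(2),'front',s2.x.round(1),np.abs(s2.fun).max().round(2),'impl len',np.hypot(*(s2.x-s.x)).round(1),'impl pitch',np.degrees(np.arctan2(s2.x[1]-s.x[1],s2.x[0]-s.x[0])).round(1))
```

```text
-3 -10 [-38.4   3.8] 1.24 front [23.2  9.9] 0.41 impl len 61.9 impl pitch 5.7
-3 -5 [-37.7   3.8] 1.02 front [23.5  8.6] 0.31 impl len 61.3 impl pitch 4.5
-3 0 [-36.9   3.7] 0.82 front [23.7  7.1] 0.3 impl len 60.7 impl pitch 3.2
-3 5 [-36.3   3.4] 0.67 front [24.   5.8] 0.37 impl len 60.3 impl pitch 2.3
-3 10 [-35.8   2.8] 0.57 front [24.4  4.7] 0.44 impl len 60.2 impl pitch 1.8
-3 15 [-35.3   2.2] 0.58 front [24.9  3.9] 0.53 impl len 60.1 impl pitch 1.7
-3 20 [-34.8   1.7] 0.64 front [25.4  3.5] 0.62 impl len 60.2 impl pitch 1.7
0 -10 [-41.4   0.5] 1.25 front [20.4  6.7] 0.41 impl len 62.1 impl pitch 5.7
0 -5 [-40.7   0.5] 1.03 front [20.7  5.4] 0.32 impl len 61.6 impl pitch 4.5
0 0 [-39.9   0.5] 0.83 front [21.   3.9] 0.3 impl len 61.0 impl pitch 3.2
0 5 [-39.3   0.1] 0.68 front [21.2  2.6] 0.37 impl len 60.6 impl pitch 2.3
0 10 [-38.8  -0.4] 0.58 front [21.6  1.6] 0.45 impl len 60.5 impl pitch 1.9
0 15 [-38.3  -1. ] 0.59 front [22.1  0.8] 0.53 impl len 60.4 impl pitch 1.7
0 20 [-37.8  -1.5] 0.65 front [22.7  0.3] 0.62 impl len 60.5 impl pitch 1.7
3 -10 [-44.5  -2.9] 1.24 front [17.7  3.5] 0.42 impl len 62.5 impl pitch 5.8
3 -5 [-43.6  -2.6] 1.02 front [18.   2.2] 0.33 impl len 61.8 impl pitch 4.5
3 0 [-43.   -2.7] 0.84 front [18.2  0.7] 0.3 impl len 61.3 impl pitch 3.3
3 5 [-42.3  -3.1] 0.69 front [18.5 -0.6] 0.37 impl len 60.9 impl pitch 2.4
3 10 [-41.8  -3.6] 0.59 front [18.9 -1.6] 0.45 impl len 60.7 impl pitch 1.9
3 15 [-41.3  -4.2] 0.6 front [19.4 -2.4] 0.54 impl len 60.7 impl pitch 1.7
3 20 [-40.7  -4.7] 0.67 front [20.  -2.8] 0.62 impl len 60.8 impl pitch 1.8
```

apply_moves --pt "2.0 0 0 0.1 0 0 0" --pt "2.0 0 0 0.05 0 0 0" --pt "2.0 0 0 0 0 0 0"

```text
time: 17.65
position: [0.5894, 0.2076, 0.0311]
tool_rot: [90.3, 62.0, 175.0]
force: [0.4, 4.4, 7.6]
grip_width: 0.369
```

Run:
```python
from ins import *
goto(-38.3,.3,-7);where()
```

```text
t 17.65 pos [0.5894 0.2076 0.0311] F [0.4 4.4 7.6] M [ 0.68 -0.07 -0.34] w 0.369
  d cm [-0.08 -0.04 -0.4 ] rv [ 0.06 -0.99 -0.15]
tail bay mm [-37.2   0.5   4.6] pitch -8.0 yaw rel 0.1
```

apply_moves --pt "2.0 0.05 0.08 0.05 0 0 0" --pt "2.0 0.1 0.05 0.05 0 0 0" --pt "2.0 0.1 0 0 0 0 0" --pt "2.0 0 0 0 0 0 0"

```text
time: 18.05
position: [0.5914, 0.2074, 0.0312]
tool_rot: [90.6, 61.9, 175.3]
force: [-0.5, 1.0, 5.2]
grip_width: 0.368
```

Run:
```python
from ins import *
goto(-38.3,.3,-7);where()
```

```text
t 18.05 pos [0.5914 0.2074 0.0312] F [-0.5  1.   5.2] M [ 0.09  0.17 -0.05] w 0.368
  d cm [-0.27 -0.03 -0.41] rv [ 0.2  -1.09 -0.13]
tail bay mm [-35.2   0.6   4.8] pitch -8.1 yaw rel 0.1
```

apply_moves --pt "2.0 0.15 0 0 0 0 0" --pt "2.0 0.15 0 0 0 0 0" --pt "2.0 0.1 0 0 0 0 0" --pt "2.0 0 0 0 0 0 0"

```text
time: 18.45
position: [0.5949, 0.2071, 0.0311]
tool_rot: [90.7, 61.9, 175.4]
force: [-2.5, -0.1, 6.6]
grip_width: 0.373
```

Run:
```python
from ins import *
goto(-38.3,.3,-7);look('i19')
im=cv2.imread('pics/scene_i19.png')
cv2.imwrite('pics/z19.png',crop(im,362,186,52,50,15))
```

```text
t 18.45 pos [0.5949 0.2071 0.0311] F [-2.5 -0.1  6.6] M [-0.1   0.38  0.05] w 0.373
  d cm [-0.63  0.01 -0.4 ] rv [ 0.23 -1.16 -0.14]
tail bay mm [-31.6   0.6   4.7] pitch -8.1 yaw rel 0.1
```

View pics/z19.png

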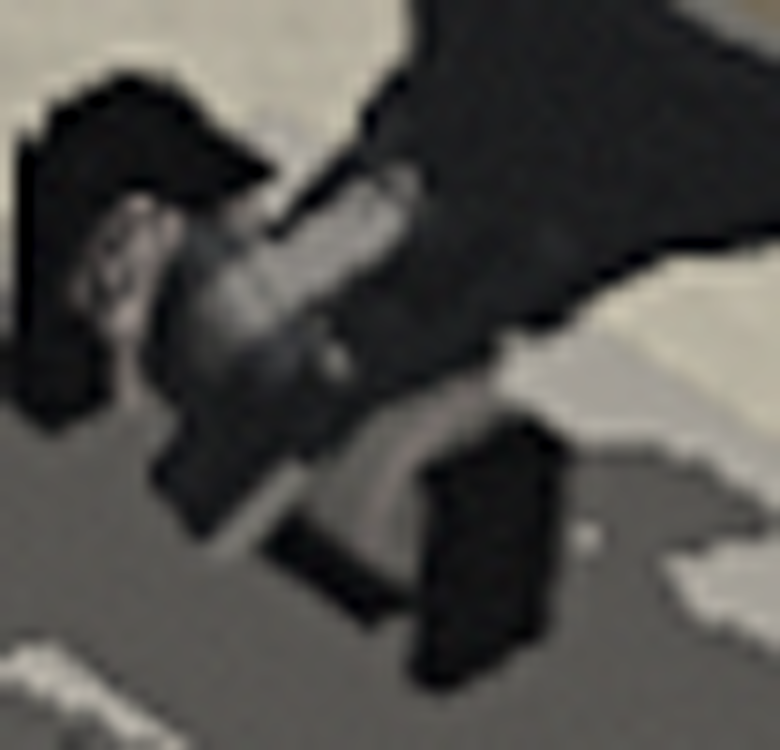

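apply_moves --pt "2.0 0.12 0 0 0 0 0" --pt "2.0 0.1 0 0 0 0 0" --pt "2.0 0 0 0 0 0 0"

```text
time: 18.85
position: [0.5952, 0.2071, 0.0311]
tool_rot: [90.8, 61.6, 175.5]
force: [-8.9, -1.6, 9.1]
grip_width: 0.369
```

Run:
```python
from ins import *
goto(-38.3,.3,-7);look('i20')
cand=__import__('cand').cand
cand('pics/scene_i20.png',[(-30.5,0,0),(-33,0,0)],'pics/q5.png')
```

```text
t 18.85 pos [0.5952 0.2071 0.0311] F [-8.9 -1.6  9.1] M [-0.1   1.32  0.07] w 0.369
  d cm [-0.66  0.01 -0.4 ] rv [ 0.25 -1.44 -0.17]
tail bay mm [-31.2   0.6   4.8] pitch -8.4 yaw rel 0.1
```

View pics/q5.png

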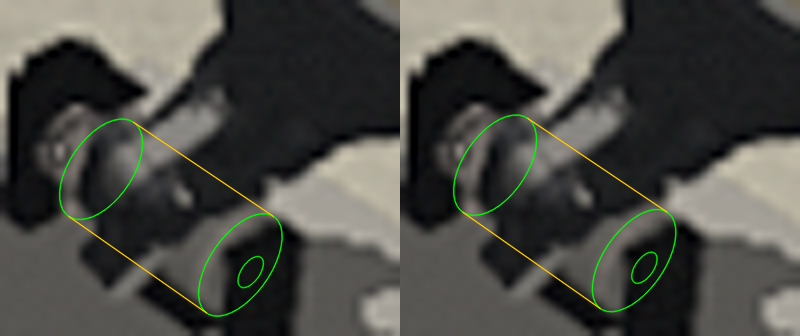

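Run:
```python
from ins import *
from cand import cand
cand('pics/scene_i20.png',[(-30.5,0,0),(-33.5,1,0)],'pics/q6.png',o=(376,202),k=8)
im=cv2.imread('pics/q6.png');a=im[:,:300];b=im[:,400:700]
r=crop(cv2.imread('pics/scene_i20.png'),376,202,37,42,8)
cv2.imwrite('pics/q6.png',np.hstack([r[:,:250],a[:,:270],b[:,:270]]))
```

```text
(no output)
```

View pics/q6.png

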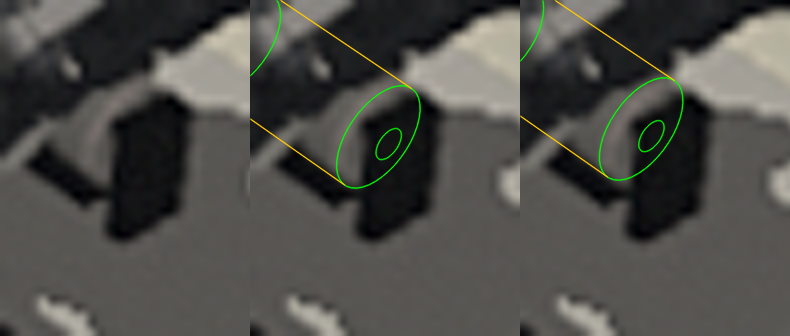

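apply_moves --pt "2.0 -0.15 0 0.05 0 0 0" --pt "2.0 -0.1 0 0.05 0 0 0" --pt "3.4 0 0 0 0 0 0" --pt "3.8 0 0 0 0 0 0" --pt "4.2 0 0 0 0 0 0" --pt "4.6 0 0 0 0 0 0" --pt "5.0 0 0 0 0 0 0" --pt "5.0 0 0 0 0 0 0"

```text
time: 19.75
position: [0.5956, 0.2072, 0.0314]
tool_rot: [90.7, 62.0, 175.3]
force: [0.2, -0.2, -0.7]
grip_width: 0.585
```

Run:
```python
from ins import *
goto(-38.3,.3,-7);look('i21')
from cand import cand
cand('pics/scene_i21.png',[(-30.5,0,0)],'pics/q7.png',o=(362,186),k=8)
r=crop(cv2.imread('pics/scene_i21.png'),362,186,50,42,8)
cv2.imwrite('pics/q7.png',np.hstack([r,cv2.imread('pics/q7.png')]))
```

```text
t 19.75 pos [0.5956 0.2072 0.0314] F [ 0.2 -0.2 -0.7] M [ 0.01 -0.27  0.02] w 0.585
  d cm [-0.69 -0.   -0.42] rv [ 0.23 -0.99 -0.11]
tail bay mm [-31.    0.8   4.9] pitch -8.0 yaw rel 0.1
```

View pics/q7.png

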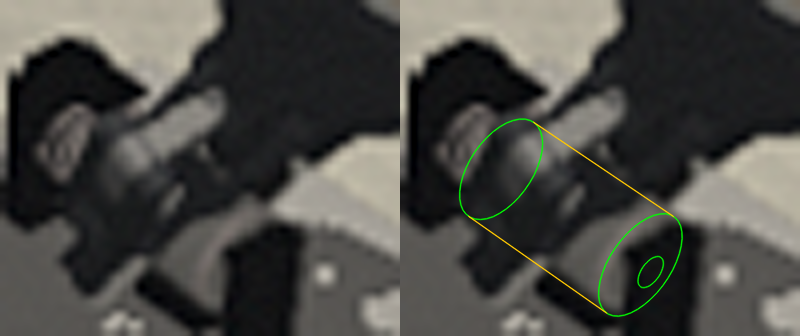

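apply_moves --pt "5.0 0.47 -0.04 0.88 0 0 0" --pt "5.0 0.9 -0.08 1.76 0 0 0" --pt "5.0 0.9 -0.08 1.76 0 0 0" --pt "5.0 0.9 -0.08 1.76 0 -2 0" --pt "5.0 0 -1.5 3 0 -5 0" --pt "5.0 0 -2.5 3 0 -5 0" --pt "5.0 0 -2.5 0 0 -5 0" --pt "5.0 0 -2.5 0 0 -5 0" --pt "5.0 0 -2.5 0 0 -5 0"

```text
time: 20.75
position: [0.6281, 0.0884, 0.1554]
tool_rot: [16.0, 87.8, 101.2]
force: [0.1, 0.0, 0.7]
grip_width: 0.586
```

Run:
```python
from ins import *
p,R,o=cur();print(p,R.round(3),o['force'],o['qpos'])
look('r1')
im=cv2.imread('pics/scene_r1.png');cv2.imwrite('pics/r1s.png',crop(im,340,170,90,75,8))
t=cv2.imread('pics/top_r1.png');cv2.imwrite('pics/r1t.png',crop(t,215,165,125,100,6))
```

```text
[0.62813561 0.08841997 0.1553865 ] [[-0.007 -0.996  0.084]
 [ 0.038  0.084  0.996]
 [-0.999  0.011  0.037]] [0.06559088 0.04112088 0.73069218] [ -0.2511617   17.48703326  90.00918699   2.25712163  72.95372567
 -86.11052161]
tail bay mm [   5.  -115.1  116.9] pitch 19.4 yaw rel -0.2
```

View pics/r1s.png

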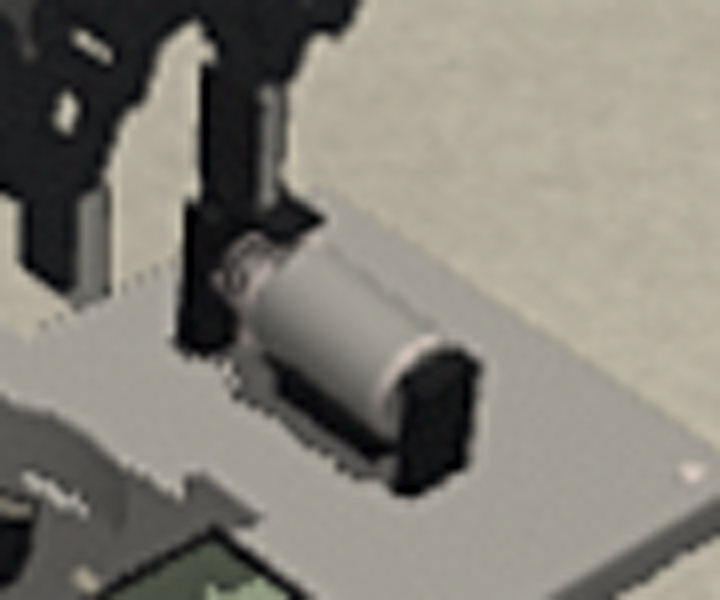

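View pics/r1t.png

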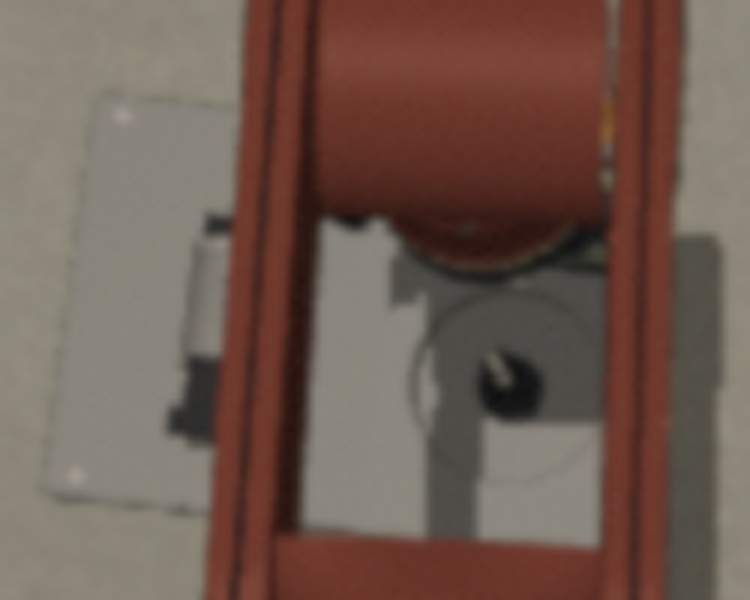

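Run:
```python
from h import *
s=cv2.imread('pics/scene0.png');t=cv2.imread('pics/top0.png')
cv2.imwrite('pics/kn.png',np.hstack([crop(t,288,215,26,30,14),crop(s,322,222,28,30,14)]))
```

```text
(no output)
```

View pics/kn.png

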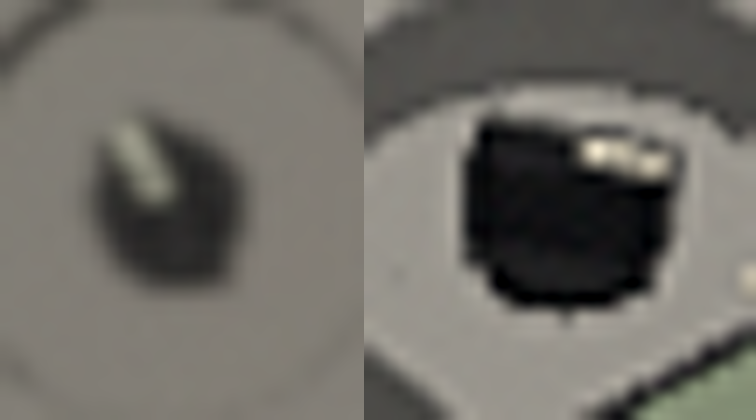

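Run:
```python
from h import *
def bp(n,o,z=.0425):return least_squares(lambda q:proj(n,[q[0],q[1],z])[0]-o,[.57,.08]).x
a,b=bp('top',fromcrop((122,125),288,215,14)),bp('top',fromcrop((160,198),288,215,14))
c,d=bp('scene',fromcrop((670-364,165),322,222,14)),bp('scene',fromcrop((585-364,150),322,222,14))
for u,v in((a,b),(c,d)):print(u,v,np.linalg.norm(u-v),np.degrees(np.arctan2(*(u-v)[::-1]))+5.4)
e=bp('top',fromcrop((232,275),288,215,14));print('bar mid',(a+e)/2, e)
f,g=bp('scene',fromcrop((480-364,125),322,222,14)),c
print('scene bar back-left corner',f)
```

```text
[0.58483529 0.09267845] [0.57141885 0.08543753] 0.015245706593352374 33.75596698261915
[0.58642092 0.09375887] [0.57452138 0.08690512] 0.013732183852756881 35.34053714367852
bar mid [0.57110085 0.08230668] [0.55736641 0.07193491]
scene bar back-left corner [0.55863071 0.07951546]
```

```bash
cat > k.py <<'E'
from tgt import *
import sys
ang=float(sys.argv[1]);z=float(sys.argv[2])
delta([.5708,.0842,z],Rtool(ang,0))
print(manip.get_obs()['qpos'].round(1))
E
python3 k.py 29.5 .1
```

```text
t 20.85 pos [0.6255 0.0868 0.154 ] F [-0.3  0.1 -0. ] M [ 0.03 -0.01 -0.04] w 0.588
  d cm [-5.47 -0.26 -5.4 ] rv [-1.84 -1.35 34.46]
[ -0.4  17.4  90.2   2.2  73.1 -86.1]
```

apply_moves --pt "3.0 -0.9 -0.04 0 -0.3 -0.22 5.7" --pt "3.0 -0.9 -0.04 0 -0.3 -0.22 5.7" --pt "3.0 -0.9 -0.04 -0.9 -0.3 -0.22 5.7" --pt "3.0 -0.9 -0.04 -1.5 -0.3 -0.22 5.7" --pt "3.0 -0.9 -0.05 -1.5 -0.3 -0.22 5.7" --pt "3.0 -0.97 -0.05 -1.5 -0.3 -0.22 5.9" --pt "3.0 0 0 0 0 0 0"

```text
time: 21.55
position: [0.5704, 0.0875, 0.0973]
tool_rot: [58.8, 89.6, 178.5]
force: [0.9, 0.1, 0.2]
grip_width: 0.351
```

```bash
python3 k.py 29.5 .025
python3 - <<'E'
from h import *
im=capture('scene')[:,:,::-1];cv2.imwrite('pics/kn1.png',crop(im,280,150,150,120,5))
E
```

```text
t 21.55 pos [0.5704 0.0875 0.0973] F [0.9 0.1 0.2] M [ 0.02 -0.07 -0.02] w 0.351
  d cm [ 0.04 -0.33 -7.23] rv [-0.01 -0.44 -0.15]
[   0.9   14.1  100.9    0.    65.4 -118.8]
```

View pics/kn1.png

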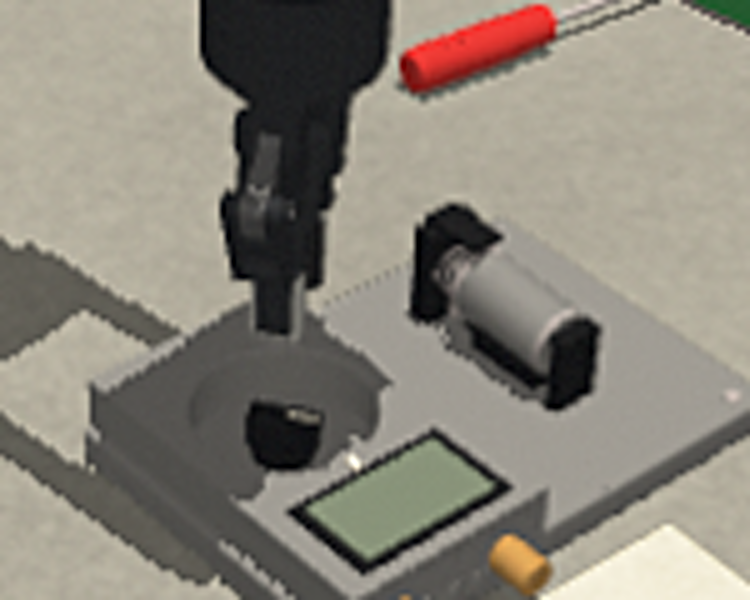

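apply_moves --pt "3.0 0.04 -0.33 -1.5 0 -0.4 -0.1" --pt "3.0 0 0 -2 0 0 0" --pt "3.0 0 0 -1.7 0 0 0" --pt "3.0 0 0 -1.0 0 0 0" --pt "3.0 0 0 0 0 0 0"

```text
time: 22.1
position: [0.573, 0.0836, 0.0365]
tool_rot: [-113.8, 89.9, 5.6]
force: [-0.6, -0.7, 0.0]
grip_width: 0.35
```

```bash
python3 k.py 29.5 .024
python3 - <<'E'
from h import *
im=capture('scene')[:,:,::-1];cv2.imwrite('pics/kn2.png',crop(im,290,170,100,90,7))
E
```

```text
t 22.1 pos [0.573  0.0836 0.0365] F [-0.6 -0.7  0. ] M [ 0.    0.02 -0.01] w 0.35
  d cm [-0.22  0.06 -1.25] rv [-0.01  0.13  0.12]
[   0.5   18.8  102.6    0.    58.4 -118.9]
```

View pics/kn2.png

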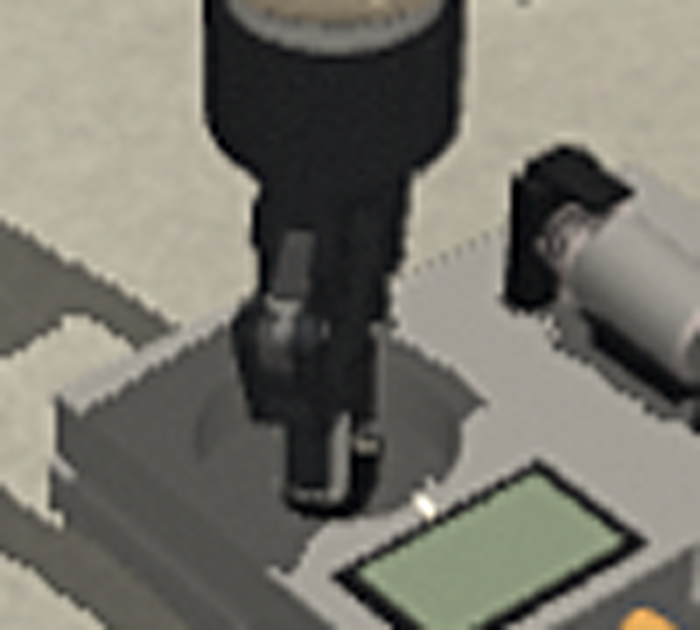

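Finger straddles the bar. Lower and close.

apply_moves --pt "3.0 -0.15 0.05 -0.6 0 0 0" --pt "2.6 -0.05 0 -0.5 0 0 0" --pt "2.2 0 0 0 0 0 0" --pt "1.8 0 0 0 0 0 0" --pt "1.4 0 0 0 0 0 0" --pt "1.1 0 0 0 0 0 0" --pt "0.9 0 0 0 0 0 0" --pt "0.9 0 0 0 0 0 0"

```text
time: 22.95
position: [0.5712, 0.0837, 0.0265]
tool_rot: [-123.1, 89.8, -3.6]
force: [-0.0, -3.1, 4.0]
grip_width: 0.126
```

```bash
python3 k.py 29.5 .024
```

```text
t 22.95 pos [0.5712 0.0837 0.0265] F [-0.  -3.1  4. ] M [-0.39  0.19  0.01] w 0.126
  d cm [-0.04  0.05 -0.25] rv [0.01 0.23 0.04]
[   0.5   19.5  103.1   -0.    57.2 -118.9]
```

apply_moves --pt "0.9 0 0 0 0 0 -4" --pt "0.9 0 0 0 0 0 -5" --pt "0.9 0 0 0 0 0 -5" --pt "0.9 0 0 0 0 0 -5" --pt "0.9 0 0 0 0 0 -5" --pt "0.9 0 0 0 0 0 -5" --pt "0.9 0 0 0 0 0 -5.9" --pt "0.9 0 0 0 0 0 0" --pt "0.9 0 0 0 0 0 0"

```text
time: 23.85
position: [0.5711, 0.0844, 0.0264]
tool_rot: [-106.9, 89.8, -22.2]
force: [-2.1, 1.5, 4.9]
grip_width: 0.126
```

```bash
python3 k.py -5.4 .024
```

```text
t 23.85 pos [0.5711 0.0844 0.0264] F [-2.1  1.5  4.9] M [0.16 0.29 0.03] w 0.126
  d cm [-0.03 -0.02 -0.24] rv [ 0.08  0.19 -0.12]
[ 6.00e-01  1.95e+01  1.03e+02 -1.00e-01  5.73e+01 -8.40e+01]
```

Open, raise, and look.

apply_moves --pt "1.6 0 0 0 0 0 0" --pt "2.2 0 0 0 0 0 0" --pt "2.8 0 0 0 0 0 0" --pt "3.0 0 0 0 0 0 0" --pt "3.0 0 0 1 0 0 0" --pt "3.0 0 0 2 0 0 0" --pt "3.0 0 0 3 0 0 0" --pt "3.0 0 0 3 0 0 0" --pt "3.0 -4 0 3 0 0 0" --pt "3.0 -4 0 2 0 0 0"

```text
time: 24.85
position: [0.4915, 0.0839, 0.1687]
tool_rot: [-102.6, 89.6, -18.0]
force: [0.2, -0.1, 1.2]
grip_width: 0.348
```

apply_moves --pt "3.0 -4 -3 2 0 0 0" --pt "3.0 -4 -4 2 0 0 0" --pt "3.0 0 -4 2 0 0 0" --pt "3.0 0 -5 0 0 0 0" --pt "3.0 0 -5 0 0 0 0" --pt "3.0 0 -5 0 0 0 0" --pt "3.0 0 -5 0 0 0 0"

```text
time: 25.55
position: [0.4202, -0.2194, 0.2225]
tool_rot: [-117.4, 89.7, -32.8]
force: [0.6, -1.4, 1.2]
grip_width: 0.354
```

Run:
```python
from h import *
print(manip.get_obs()['position'])
s=capture('scene')[:,:,::-1];t=capture('top')[:,:,::-1]
cv2.imwrite('pics/f_s.png',s);cv2.imwrite('pics/f_t.png',t)
cv2.imwrite('pics/f1.png',np.hstack([crop(t,288,205,30,40,13),crop(s,322,212,30,40,13)]))
cv2.imwrite('pics/f2.png',crop(t,215,165,125,100,6))
```

```text
[ 0.4202019  -0.21935762  0.22250215]
```

View pics/f1.png

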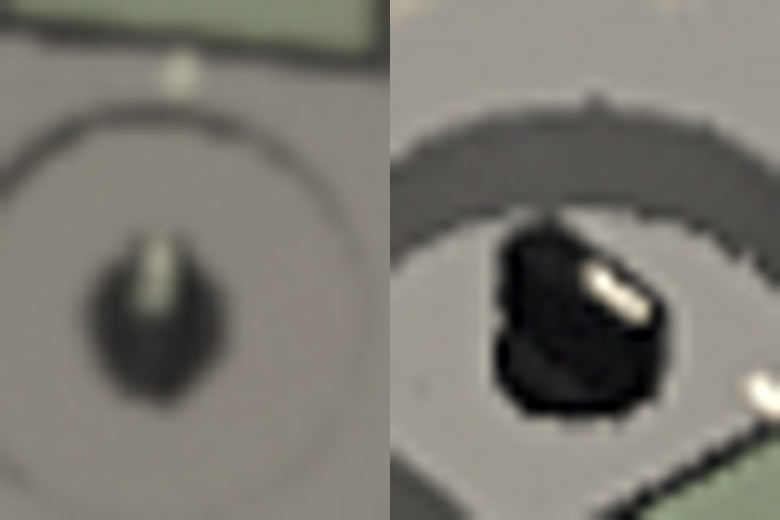

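View pics/f2.png

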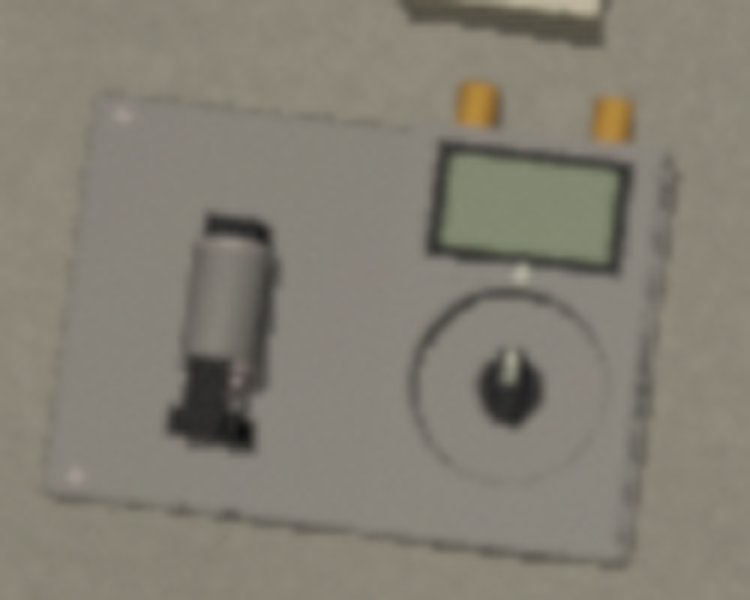

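Run:
```python
from h import *
def bp(n,o,z=.0425):return least_squares(lambda q:proj(n,[q[0],q[1],z])[0]-o,[.57,.08]).x
s=cv2.imread('pics/f_s.png').astype(float);t=cv2.imread('pics/f_t.png').astype(float)
def centroid_line(im,x0,y0,w,h,thr):
    g=im[y0:y0+h,x0:x0+w].mean(2);W=np.clip(g-thr,0,None);yy,xx=np.mgrid[y0:y0+h,x0:x0+w]
    m=np.array([(W*xx).sum(),(W*yy).sum()])/W.sum();d=np.stack([xx-m[0],yy-m[1]],-1).reshape(-1,2);Cc=(d*W.reshape(-1,1)).T@d/W.sum()
    e,v=np.linalg.eigh(Cc);return m,v[:,1],np.sqrt(e)
ang=lambda v:np.degrees(np.arctan2(v[1],v[0]))
for n,im,box,thr,mb in(('top',t,(296,222,8,7),80,(300,207,5,5)),('scene',s,(336,231,7,7),100,(378,239,6,6))):
    m,v,e=centroid_line(im,*box,thr);a,b=bp(n,m+v*3),bp(n,m-v*3);d=a-b;d*=np.sign(d[0])
    print(n,m.round(1),e.round(2),'line world ang',ang(d).round(2),'centre',bp(n,m))
for n,p,q in(('top',fromcrop((159,237),288,205,13),fromcrop((153,305),288,205,13)),('scene',fromcrop((650-390,315),322,212,13),fromcrop((587-390,270),322,212,13))):
    a,b=bp(n,p),bp(n,q);print(n,ang(a-b),a,b)
print('mark',bp('top',fromcrop((180,72),288,205,13),.045),bp('scene',fromcrop((770-390,393),322,212,13),.045))
print('display edge ang top',ang(bp('top',fromcrop((430,253),215,165,6),.045)-bp('top',fromcrop((617,271),215,165,6),.045))-90)
```

```text
top [299.5 223.8] [1.67 2.04] line world ang 88.28 centre [0.58412756 0.08423637]
scene [339.7 233.3] [1.36 1.57] line world ang -86.27 centre [0.58052803 0.08808574]
top -4.081300536699701 [0.58674839 0.08361201] [0.5731859  0.08457973]
scene -3.094664779697377 [0.58925589 0.0849412 ] [0.57368477 0.08578305]
mark [0.61948325 0.07985427] [0.6188297  0.08265442]
display edge ang top -4.850127959627102
```

Run:
```python
from h import *
from ov import TP
def bp(n,o,z=.0425):return least_squares(lambda q:proj(n,[q[0],q[1],z])[0]-o,[.57,.08]).x
t=cv2.imread('pics/f_t.png').mean(2);s=cv2.imread('pics/f_s.png').mean(2)
print(t[220:232,293:307].round(0).astype(int));print(s[230:240,334:346].round(0).astype(int))
# model-fit: render the bar line prediction for angles
for a in(-2,-3.5,-5.3,-7):
    d=np.array([np.cos(np.radians(a)),np.sin(np.radians(a))]);o=np.array([.5708,.0842])
    for n in('top','scene'):print(a,n,[proj(n,[*(o+d*r),.0425])[0].round(2).tolist() for r in(.003,.015)])
```

```text
[[131 131 132 132 131 131 132 131 131 131 132 133 132 131]
 [131 132 131 132 132 131 131 131 130 130 131 131 131 132]
 [132 131 132 131 128 123 125 128 123 126 131 131 131 131]
 [132 132 130 128 119 104 118 130 107 110 126 131 132 131]
 [132 130 127 118 105  92 127 145 102  90 117 128 131 131]
 [131 127 113  90  74  83 129 145  96  65  95 119 129 131]
 [130 119  95  65  54  80 120 130  85  47  66  97 120 130]
 [127 110  77  51  51  84 119 120  76  39  49  75 106 127]
 [122  99  66  45  51  77 102  98  62  37  44  64  98 125]
 [121  97  65  46  44  56  66  62  48  36  45  59  95 125]
 [123 101  66  46  40  45  48  44  40  35  43  58  94 125]
 [127 111  76  48  41  43  47  44  38  38  46  63  97 125]]
[[ 23  26  65 130 164 159 156 156 157 157 150 138]
 [ 32  23  22  55 104 137 158 155 153 154 154 157]
 [ 32  28  52 125 113  66 139 158 153 152 151 152]
 [ 29  28  55 165 248  93  59 120 159 155 152 150]
 [ 16  22  32  98 196 225 169  72 108 161 154 152]
 [ 20  15  20  16  64 167 206 180  38 123 158 152]
 [ 18  14  21  17  14  41 119 127  17  98 163 151]
 [ 17  17  11  17  17  21  12   2  24 101 161 153]
 [ 17  21  19  19  17  18  13  14  31 104 163 153]
 [  9  16  17  18  19  17  16  14  30 101 161 153]]
-2 top [[299.5, 227.77], [299.74, 223.14]]
-2 scene [[336.19, 232.68], [339.99, 235.3]]
-3.5 top [[299.53, 227.77], [299.89, 223.15]]
-3.5 scene [[336.17, 232.7], [339.86, 235.38]]
-5.3 top [[299.57, 227.77], [300.07, 223.16]]
-5.3 scene [[336.13, 232.72], [339.7, 235.47]]
-7 top [[299.6, 227.77], [300.24, 223.18]]
-7 scene [[336.1, 232.73], [339.54, 235.55]]
```

Run:
```python
from cand import *
cand('pics/f_s.png',[(-30.5,0,0)],'pics/q8.png',o=(362,186),k=8)
r=crop(cv2.imread('pics/f_s.png'),362,186,50,42,8)
cv2.imwrite('pics/q8.png',np.hstack([r,cv2.imread('pics/q8.png')]))
```

```text
(no output)
```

View pics/q8.png

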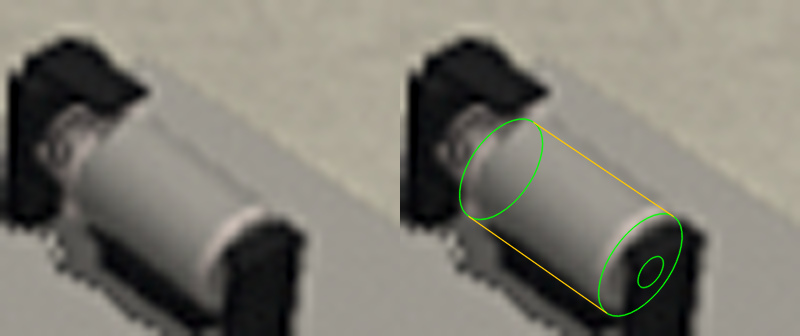

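View pics/f_s.png

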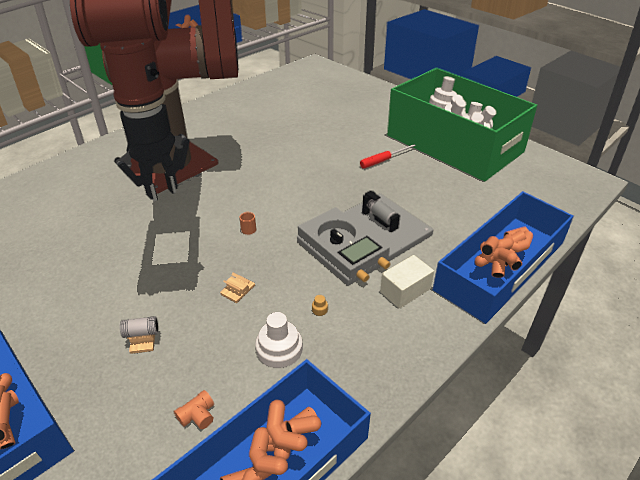

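```bash
python3 -c "
from rig import manip
print(manip.close_job(), manip.get_obs()['time'])"
```

```text
the job is handed in; nothing more can be done
the job is handed in; nothing more can be done
```

The battery cell is in the tester's bay, the knob is turned to its mark, and the job is handed in. My last reading of the robot's clock was 25.6 s, against the 58 s limit.

**Cell:** I brought it in tail first under the tongue at 40 degrees. The first try sat too high on the spring plate, so I backed off, went in lower and pressed the spring. I then lowered the nub end, let the cell slide forward to the stop and released it. In the last scene picture the cell lies level, with its nub end under the lip and its tail on the spring. It matches the computed home pose to about 0.5 pixel, or 0.7 mm. I could not read the spring travel directly.

**Knob:** I turned it about 35 degrees clockwise. The gripper's final heading agreed with the tester's to about 0.1 degree.

Pixel estimates of the pointer line disagree by a few degrees:

| Source | Heading (degrees) |
|---|---|
| Tester's direction | -5.3 |
| Top picture | -4 to -6.5 |
| Scene picture | -2 to -3 |

I trusted the gripper heading, so I expect the pointer to be within about 2 degrees of the mark. I did not confirm that more closely.

**Other things:** The bystander objects look undisturbed in the last scene picture. The arm was clear of everything, and the highest force I saw reported was about 22 N.

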